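# Load the pralines and slide the tray under the check guard

### The job

Pull the drawer of the chilled cabinet all the way out to its stop and put every praline from it into the dark brown tray, one to a pocket. Only when all of them are in, slide the loaded tray over the belt, in between the guide rails and under the low clear guard, until it sits square and centred in the yellow corner marks: push it, never lift or tip it. Leave the drawer fully shut, and do not disturb the tray stack, the jar or the red gift box.

Things in the scene. Friction and masses are not known exactly. Their poses are not given: they have to be found in the camera images.
- tray: dark brown plastic tray, loose on the blue belt, 120 x 120 mm, 20 mm high, 0.3 kg; floor and walls 4 mm thick, one divider across each way (4 mm, as high as the rim) making 2 x 2 square pockets of 54 mm, their centres at x, y = +-29 mm. Origin: centre of the underside, z up, x and y square to its sides
- praline1: square milk-chocolate praline with a cream cross on top, 30 x 30 mm and 26 mm high, edges rounded, 20 g; origin at its centre, z up, x and y square to its sides. It starts on the floor of the drawer. Between two and four of the four pralines are present in any one run
- praline2: square milk-chocolate praline with a cream cross on top, 30 x 30 mm and 26 mm high, edges rounded, 20 g; origin at its centre, z up, x and y square to its sides. It starts on the floor of the drawer. Between two and four of the four pralines are present in any one run
- praline3: square milk-chocolate praline with a cream cross on top, 30 x 30 mm and 26 mm high, edges rounded, 20 g; origin at its centre, z up, x and y square to its sides. It starts on the floor of the drawer. Between two and four of the four pralines are present in any one run
- praline4: square milk-chocolate praline with a cream cross on top, 30 x 30 mm and 26 mm high, edges rounded, 20 g; origin at its centre, z up, x and y square to its sides. It starts on the floor of the drawer. Between two and four of the four pralines are present in any one run
- cabinet: low chilled cabinet with aluminium body, 240 mm deep (x), 240 mm wide (y), 90 mm high, fixed, with one white-fronted drawer. Origin: centre of its underside; its front is its -x face, 120 mm from the origin. It stands to the left or to the right of the tray
- cabinet_drawer0 (a joint): how far the drawer is out, in m: 0 fully shut, 0.166 at its stop; it slides along the cabinet's -x. Inside it is 195 mm (x) by 198 mm (y), its floor 22 mm above the belt, its walls reach 68 mm and its front panel (15 mm thick) 78 mm above the belt. It starts shut or a few mm ajar
- cabinet_drawer0_handle (a point): middle of the drawer's steel bar handle: a level round bar 11 mm thick, 120 mm long along the cabinet's y, 52 mm above the belt, standing 35 mm clear of the drawer front; moves with the drawer
- mark (a point): centre, on the belt, of the yellow corner marks: the place for the tray's origin. Its x runs along the lane, which is open at both ends: two fixed steel rails 24 mm high, 144 mm apart, straight for 85 mm either side of the mark, then flared outward up to 120 mm. This check station lies on the other side of the tray from the cabinet
- guard (a point): centre of the top of the clear guard with steel edges that bridges the lane right above the mark, 57 mm above the belt: 50 mm wide along the lane, 196 mm across it, 10 mm thick, its underside 47 mm above the belt, fixed on posts outside the rails (a green lamp on one post reaches 69 mm)
- tray_stack: stack of dark brown empty trays, 120 x 120 mm, 55 mm high, at the far edge of the belt, origin at the centre of its underside; leave it alone
- jar: amber jar with brass lid, 64 mm across, 90 mm high, at the far edge of the belt, origin at the centre of its underside; leave it alone
- gift_box: flat red gift box, 90 x 160 mm, 35 mm high, well to one side, origin at the centre of its underside; leave it alone
Not all that is in view belongs to the job. Leave any pink or purple look-alike of the tray alone.

How it is judged (in metres and radians):
On the way, in this order (a step that is already met when the one before it is completed fails the run):
1. the drawer is pulled out to its stop (value of joint cabinet_drawer0 above 0.158 m), for 0.2 s.
2. every praline sits in a pocket of the tray, while the tray is still clear of the guard (its centre more than 100 mm from the mark) (x of praline1 in the frame of tray between -0.053 and 0.053 m and y of praline1 in the frame of tray between -0.053 and 0.053 m and z of praline1 in the frame of tray between 0.008 and 0.025 m and x of praline2 in the frame of tray between -0.053 and 0.053 m and y of praline2 in the frame of tray between -0.053 and 0.053 m and z of praline2 in the frame of tray between 0.008 and 0.025 m and x of praline3 in the frame of tray between -0.053 and 0.053 m and y of praline3 in the frame of tray between -0.053 and 0.053 m and z of praline3 in the frame of tray between 0.008 and 0.025 m and x of praline4 in the frame of tray between -0.053 and 0.053 m and y of praline4 in the frame of tray between -0.053 and 0.053 m and z of praline4 in the frame of tray between 0.008 and 0.025 m and horizontal distance between tray and mark above 0.1 m), for 0.3 s.
At the end, for the whole second after the job is handed in: The tray lies flat and at rest on the belt within 15 mm of the mark along and across the lane and square with it within 0.15 rad, every praline present is down in a pocket of it, and the drawer is shut to within 6 mm (x of tray in the frame of mark between -0.015 and 0.015 m and y of tray in the frame of mark between -0.015 and 0.015 m and (angle between the x axis of tray and the x axis of mark, either way round below 0.15 rad or angle between the y axis of tray and the x axis of mark, either way round below 0.15 rad) and x of praline1 in the frame of tray between -0.053 and 0.053 m and y of praline1 in the frame of tray between -0.053 and 0.053 m and z of praline1 in the frame of tray between 0.008 and 0.025 m and x of praline2 in the frame of tray between -0.053 and 0.053 m and y of praline2 in the frame of tray between -0.053 and 0.053 m and z of praline2 in the frame of tray between 0.008 and 0.025 m and x of praline3 in the frame of tray between -0.053 and 0.053 m and y of praline3 in the frame of tray between -0.053 and 0.053 m and z of praline3 in the frame of tray between 0.008 and 0.025 m and x of praline4 in the frame of tray between -0.053 and 0.053 m and y of praline4 in the frame of tray between -0.053 and 0.053 m and z of praline4 in the frame of tray between 0.008 and 0.025 m and value of joint cabinet_drawer0 below 0.006 m and linear speed of tray below 0.02 m/s and angle between tray's own z axis and vertical below 0.05 rad and height (world z) of tray below 0.006 m); the robot touches nothing.
It fails at once if the tray is lifted off the belt or tipped (height (world z) of tray above 0.02 m or angle between tray's own z axis and vertical above 0.25 rad).
It fails at once if the tray stack, the jar or the gift box is moved by more than 30 mm (distance of any of tray_stack, jar, gift_box from where it was at the start of the episode above 0.03 m).
Of praline1, praline2, praline3, praline4 only 2 to 4 are there at a start; the rules pass over those that are not, and their reading is None.
At some moment in a run one of tray may be knocked a few centimetres aside while the robot is not near it.
Once in a run the grip may slacken for a moment while it holds something.
It also fails if it takes over 208 s, if anything falls off the work surface, if the arm or the gripper's body presses on something with over 40 N, if the wrist force passes 120 N, or if a joint passes its speed limit or range.

### The arm

A 6-joint arm with a two-finger parallel gripper is mounted at the origin on the work surface. World frame = base frame: x ahead of the robot, y to its left, z up, the work surface at z = 0. Lengths are in mm, angles in rad, forces in N, time in s.
With the tool pointing down it reaches from about 300 to 775 mm from the base axis. Payload 14.6 kg.
Tool frame: the origin (TCP) lies midway between the tips of the shut fingers; the grasp point (between the pads) lies 19 mm behind it (manip.grasp_offset is the distance from the TCP to the grasp point, in mm); z points along the fingers, y is the line along which they close (so a half turn about z gives the same grasp; the last joint's range is limited). The gripper opens to 94 mm and grips with 3 to 60 N. Pads are 16 mm wide; open, the fingers measure 119 mm over their backs; the gripper's body (75 mm by 177 mm) begins 78 mm behind the grasp point.
Start: joints at [1.161, 0.3, 1.521, -0, 1.321, -0.067], TCP at [184.866, 517.99, 205.446] pointing down, gripper open.
Joint ranges: [-3.03, 3.03], [-0.79, 2.21], [0.23, 2.52], [-1.04, 4.18], [0, 3.07], [-2.55, 2.55]. Speed limits (rad/s): [2.22, 2.22, 2.57, 3.14, 3.14, 3.14].

### API

Orientations are given as [roll, pitch, yaw] about the fixed x, y, z axes, in that order (R = Rz(yaw) Ry(pitch) Rx(roll)).
In Python, from cell import manip, viewer gives the robot as it stands. The module is installed in compiled form; this text tells all that it offers.
- The arm moves only by the tool move_arm, never from a script. Its argument "moves" is a list of rows, each a list of 4 numbers: the shift along the tool's x, y, z in m, then the turn about the tool's z in rad. A call has 1 to 12 rows; each row is the pose to reach, as a shift and turn from the pose commanded when the call began, along the tool's axes at that moment; what a row does not reach only later rows make up. A row lasts 1/10 s, in which the tool goes at most 50 mm and 8.59 degrees, less where a joint would pass 70% of its speed; a pose out of reach is approached as far as the arm can. A call with a gripper value outside its range is refused whole. "jaw" is the finger opening in m, from 0 to 0.094, set as the call begins (left out, the last holds). The fingers move at their own pace and stop on an object; "squeeze" is the grip in N (left out, the last holds). Time passes only in rows, so rows that repeat a pose let the fingers close. It gives the time, the measured TCP pose, the force, the opening and the grip force at its end, in the units of the state.
- manip.read_state(): the state, without advancing time (a new reading comes with each control period).
- viewer.camera(name): name is "scene" or "top" or "wrist"; returns a dict with "frame" (480x640x3 uint8, blue, green, red), "z_map" (480x640 float32, mm along the optical axis (not along the pixel's ray), 0 where there is no reading), "fx", "fy", "cx", "cy" (pixels), "origin" and "orientation" of the camera in the world. Camera axes: x right, y down, z forward; pixel columns grow to the right and rows downward; lengths in mm; the calibration is good to about 2 mm. A picture is of the moment at which its call begins.
- manip.sign_off(): hands the job in; it is judged then, once.
The state is a dict: "clock": time; "joints": joint angles; "qd": joint speeds; "effort": joint torques, N m; "eef_pos": TCP position; "eef_rot": TCP orientation; "wrist_force": force on the tool from outside, world axes, zero at the start; "moment": the same for the moment, N m; "finger_gap": finger opening in mm; "finger_force": force on a finger pad.
Only numpy, scipy, OpenCV 4.12 (cv2) and the standard library are available. Lean on these libraries where they do the work, as an engineer would, in place of code of your own. Each camera call takes 0.05 s, during which the arm holds its last target. There are 200 camera calls.

## Working session

There is one attempt and no reset: what is moved stays moved. The work goes in short steps, Python scripts to look and compute and a tool call to move; the robot and the scene stay as the last step left them, time stands still between calls to the robot, and variables do not carry over. Pictures are saved under pics/ and viewed, at most 14 in all, crops included, and the job is handed in when it is done.

Besides the shell and the picture viewer there is one more tool, called after "Request:" by a JSON object that holds its "api" and its "payload", one argument or row to a line. move_arm: Moves the arm, as the interface text tells. Its arguments: {"type":"object","properties":{"moves":{"type":"array"},"jaw":{"type":"number"},"squeeze":{"type":"number"}},"required":["moves"]}

```bash
mkdir -p pics
cat > h.py <<'E'
import numpy as np, cv2
from scipy.spatial.transform import Rotation as R
from cell import manip, viewer
def cam(n):
    c=viewer.camera(n); o=np.array(c['orientation'],float)
    c['R']=R.from_euler('xyz',o).as_matrix() if o.size==3 else (o if o.shape==(3,3) else R.from_quat(o).as_matrix())
    c['o']=np.array(c['origin'],float); return c
def pts(c):
    z=c['z_map']; v,u=np.mgrid[:480,:640]
    P=np.dstack([(u-c['cx'])/c['fx']*z,(v-c['cy'])/c['fy']*z,z])
    return P@c['R'].T+c['o']
def plane(c,u,v,h):
    d=c['R']@np.array([(u-c['cx'])/c['fx'],(v-c['cy'])/c['fy'],1]); return c['o']+d*(h-c['o'][2])/d[2]
def save(n,im): cv2.imwrite('pics/'+n+'.png',im)
E
python3 - <<'E'
from h import *
s=manip.read_state(); print({k:np.round(s[k],3) for k in ('clock','eef_pos','eef_rot','wrist_force','finger_gap')})
for n in ('top','scene'):
    c=cam(n); save(n+'0',c['frame']); np.savez('pics/'+n+'0.npz',**{k:c[k] for k in('frame','z_map','R','o','fx','fy','cx','cy')})
    print(n,c['origin'],c['orientation'],c['fx'],c['cx'],c['cy']); print(np.round(plane(c,c['cx'],c['cy'],0)), np.round(np.median(pts(c)[200:280,280:360],axis=(0,1))))
E
```

```text
{'clock': np.float64(0.0), 'eef_pos': array([184.779, 517.754, 204.888]), 'eef_rot': array([-3.14 , -0.   ,  2.799]), 'wrist_force': array([-0.095, -0.31 , -0.809]), 'finger_gap': np.float64(93.926)}
top [ 285.81716996  -60.19425091 1535.25301033] [-2.9359176  -0.00303347 -1.65480222] 495.59767015986256 319.26719423429546 244.27888597025375
[605. -92.   0.] [615. -93.   3.]
scene [1112.97723097  874.62320991  882.3790786 ] [-2.19295709 -0.00422922  2.635308  ] 522.3812749033378 311.693559179021 237.1807294288932
[ 513. -200.    0.] [ 504. -166.    1.]
```

View pics/top0.png

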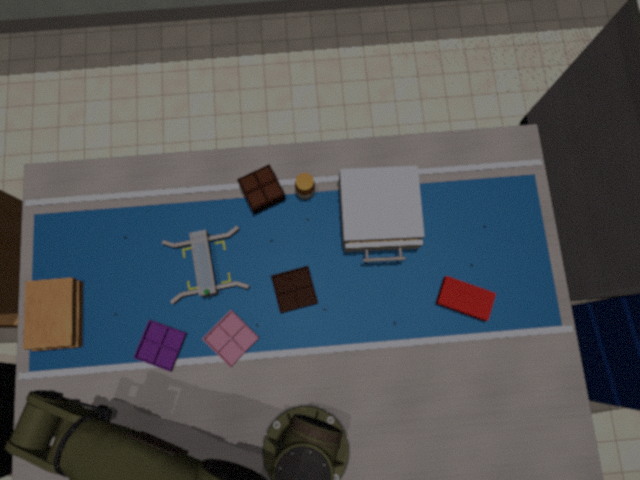

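View pics/scene0.png

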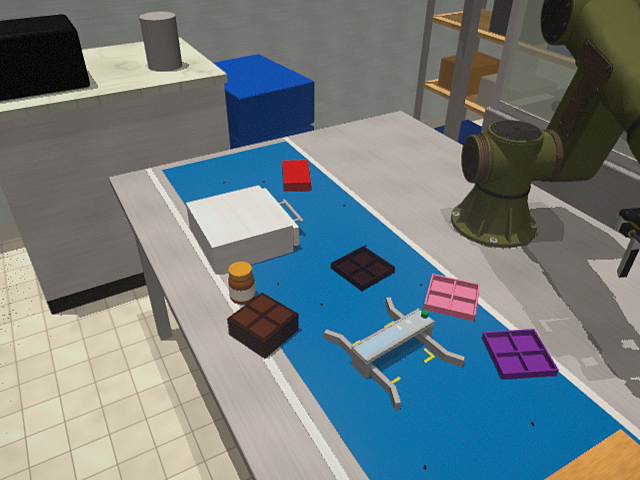

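The top view shows three loose trays and a stack:
- dark brown tray at (295,289): flat and dark brown, so it fits the description
- pink tray at (230,338) and purple tray at (160,345): look-alikes
- brown tray at (262,189): tall and at the far edge, so it is the stack

The cabinet is at (381,207) with its handle at (383,257). The guard is at (203,263) and the gift box at (466,298). The scene view agrees, with the tray at (363,267).

Run:
```python
from h import *
out=[]
for n in ('top','scene'):
    d=dict(np.load(f'pics/{n}0.npz')); P=pts(d); hsv=cv2.cvtColor(d['frame'],cv2.COLOR_BGR2HSV); b=d['frame'].astype(int)
    H,S,V=[hsv[...,i].astype(int) for i in range(3)]; X,Y,Z=P[...,0],P[...,1],P[...,2]
    belt=(X>300)&(X<800)&(abs(Y)<600)
    def rect(m,name):
        m=cv2.morphologyEx(m.astype(np.uint8),cv2.MORPH_OPEN,np.ones((2,2)))
        q=P[m>0]; 
        if len(q)<5: print(n,name,len(q)); return
        r=cv2.minAreaRect(q[:,:2].astype(np.float32)); print(n,name,len(q),'z',np.round(np.percentile(q[:,2],[5,50,95])),'rect',np.round(r[0]),np.round(r[1]),round(r[2],1))
    u0,u1,v0,v1=((265,325,260,320) if n=='top' else (325,400,240,295))
    box=np.zeros((480,640),bool); box[v0:v1,u0:u1]=1
    rect(box&(b[...,0]<90)&(Z>-10)&(Z<40),'tray')
    rect(belt&(Z>80)&(Z<100)&(S<60)&(Y<50)&(Y>-450),'cabtop')
    rect(belt&(Z>40)&(Z<65)&(S<90)&(Y<0)&(X<560)&(X>400),'handle')
    rect(belt&(H>22)&(H<35)&(S>120)&(Z<15)&(V>90),'yellow')
    rect(belt&(Z>50)&(Z<65)&(Y>100)&(X<700)&(S<130),'guard')
    rect(belt&(Z>14)&(Z<32)&(Y>80)&(X>450)&(X<720)&(S<110),'rails')
    rect(belt&((H<6)|(H>172))&(S>150)&(V>120)&(Y<-250),'gift')
    ue,ve,w,h=(150,140,300,190) if n=='top' else (180,150,300,260)
    out.append(cv2.resize(d['frame'][ve:ve+h,ue:ue+w],(400,int(400*h/w))))
m=max(o.shape[0] for o in out)
save('crop1',np.hstack([cv2.copyMakeBorder(o,0,m-o.shape[0],0,0,0) for o in out]))
```

```text
top tray 1608 z [-0.  6. 23.] rect [404. -17.] [248. 123.] 10.7
top cabtop 5375 z [85. 91. 97.] rect [ 551. -266.] [286. 607.] 77.3
top handle 187 z [-2. 55. 63.] rect [ 452. -182.] [ 99. 399.] 39.7
top yellow 4
top guard 1030 z [49. 58. 64.] rect [566. 270.] [194.  60.] 6.5
top rails 540 z [ 2. 23. 30.] rect [448. 199.] [535. 296.] 29.1
top gift 1203 z [31. 36. 42.] rect [ 393. -523.] [152.  80.] 65.6
scene tray 1617 z [ 1.  6. 20.] rect [785. 368.] [1195.  167.] 49.1
scene cabtop 3805 z [84. 89. 92.] rect [823. 246.] [1361.  260.] 76.1
scene handle 114 z [ 1. 55. 59.] rect [ 523. -308.] [190.  60.] 86.2
scene yellow 65 z [-2.  1. 46.] rect [799. 592.] [827. 173.] 53.8
scene guard 1698 z [49. 56. 59.] rect [821. 502.] [935. 153.] 42.7
scene rails 1158 z [13. 22. 27.] rect [820. 460.] [969. 303.] 37.3
scene gift 579 z [29. 34. 38.] rect [715. 130.] [1688.   91.] 63.5
```

View pics/crop1.png

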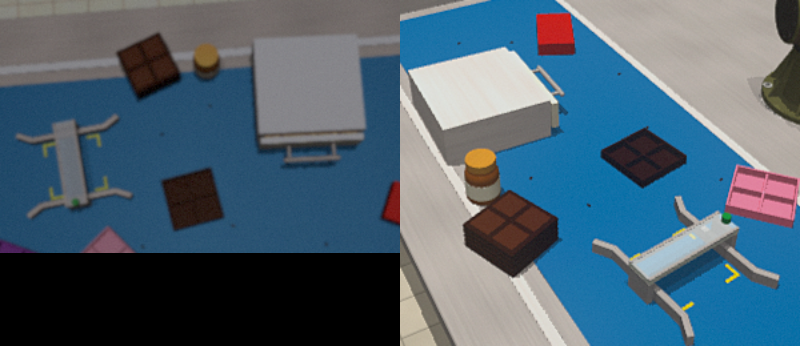

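The crop confirms it: the single dark brown tray at crop (190,198) is the loose one and the stack at (148,65) is tall. Next I need a robust pose fit.

```bash
cat >> h.py <<'E'
def comp(c,m,u,v,h,ero=0):
    """rect (world xy) of the component of mask m nearest pixel u,v, projected on plane z=h"""
    k,l,st,ce=cv2.connectedComponentsWithStats(m.astype(np.uint8),connectivity=8)
    ok=[i for i in range(1,k) if st[i,4]>=15]
    i=min(ok,key=lambda i:np.min(np.hypot(*(np.argwhere(l==i)-[v,u]).T)))
    vv,uu=np.nonzero(l==i); q=np.array([plane(c,a,b,h)[:2] for a,b in zip(uu,vv)],np.float32)
    r=cv2.minAreaRect(q); return np.round(r[0],1),np.round(r[1],1),round(r[2],1),np.round(cv2.boxPoints(r)),st[i,4]
E
python3 - <<'E'
from h import *
d=dict(np.load('pics/top0.npz')); P=pts(d); b=d['frame'].astype(int);Z=P[...,2]
hsv=cv2.cvtColor(d['frame'],cv2.COLOR_BGR2HSV).astype(int);H,S,V=[hsv[...,i] for i in range(3)]
dark=(b[...,0]<75)&(abs(Z-10)<25)
r=comp(d,dark,295,289,20);print('tray',*r)
print('cab',*comp(d,Z>82,381,200,90))
print('drawerfront+handle',*comp(d,(Z>35)&(Z<70)&(P[...,0]>380)&(P[...,0]<560)&(S<90),383,258,52))
print('guard',*comp(d,(Z>50)&(Z<66)&(S<150),203,262,57))
ye=(H>20)&(H<36)&(S>90)&(V>60)
k,l,st,ce=cv2.connectedComponentsWithStats(ye.astype(np.uint8),connectivity=8)
for i in range(1,k):
    if st[i,4]>6 and 150<ce[i][0]<260 and 200<ce[i][1]<310: print('y',np.round(ce[i]),st[i],np.round(plane(d,*ce[i],0)))
s=dict(np.load('pics/scene0.npz')); P=pts(s); Z=P[...,2]; b=s['frame'].astype(int);hs=cv2.cvtColor(s['frame'],cv2.COLOR_BGR2HSV).astype(int)
print('tray s',*comp(s,(b[...,0]<80)&(abs(Z-10)<25),363,267,20))
print('guard s',*comp(s,(Z>50)&(Z<64)&(P[...,1]>100)&(hs[...,1]<150),395,335,57))
print('handle s',*comp(s,(Z>40)&(Z<64)&(P[...,0]<500)&(P[...,0]>380)&(hs[...,1]<90),292,208,52))
print('cab s',*comp(s,(Z>82)&(Z<96)&(P[...,0]>380)&(P[...,0]<790),240,212,90))
for n,c in(('rail',d),):
    P=pts(c); m=(P[...,2]>15)&(P[...,2]<33)&(P[...,1]>100)&(P[...,1]<420)&(P[...,0]>440)&(P[...,0]<700)&(S<130)
    vv,uu=np.nonzero(m); q=np.array([plane(c,a,b_,24)[:2] for a,b_ in zip(uu,vv)])
    for i in range(0,len(q),max(1,len(q)//40)): print(np.round(q[i]),end=' ')
E
```

```text
tray [467.6  -2. ] [122.4 120.7] 10.2 [[397.  47.]
 [418. -72.]
 [538. -51.]
 [517.  68.]] 1542
cab [ 698.8 -290.1] [245.4 227.7] 87.9 [[ 581. -409.]
 [ 808. -417.]
 [ 817. -172.]
 [ 590. -163.]] 5717
drawerfront+handle [ 543.5 -283.4] [128.5  34.1] 88.0 [[ 524. -347.]
 [ 558. -348.]
 [ 563. -220.]
 [ 529. -219.]] 194
guard [567.1 266. ] [197.   51.7] 6.8 [[466. 280.]
 [472. 229.]
 [668. 252.]
 [662. 303.]] 1060
y [221. 243.] [216 241   9   8  17] [634. 217.   0.]
y [185. 250.] [183 247   8   9  19] [622. 331.   0.]
y [227. 280.] [222 274   9   9  19] [516. 204.   0.]
y [191. 287.] [188 282   9   8  21] [503. 317.   0.]
tray s [472.    5.7] [139.8 133.9] 10.2 [[391.  59.]
 [415. -73.]
 [553. -48.]
 [529.  84.]] 1613
guard s [572.2 269.1] [201.1  56.1] 6.8 [[469. 285.]
 [476. 229.]
 [675. 253.]
 [669. 309.]] 1706
handle s [  450.3 -1148.4] [ 73.6 106.9] 83.6 [[  393. -1179.]
 [  499. -1191.]
 [  508. -1118.]
 [  401. -1106.]] 128
cab s [ 691.6 -280.5] [253.5 204.1] 88.1 [[ 585. -404.]
 [ 789. -411.]
 [ 798. -157.]
 [ 594. -150.]] 3578
[680. 164.] [671. 171.] [664. 174.] [659. 190.] [656. 194.] [654. 209.] [654. 237.] [650. 194.] [649. 222.] [647. 238.] [644. 241.] [650. 390.] [647. 387.] [641. 316.] [642. 362.] [638. 316.] [638. 356.] [634. 313.] [633. 338.] [631. 353.] [504. 179.] [500. 176.] [499. 201.] [496. 158.] [497. 207.] [493. 161.] [495. 219.] [489. 152.] [491. 213.] [489. 229.] [490. 305.] [486. 299.] [484. 314.] [483. 333.] [479. 290.] [478. 311.] [476. 330.] [469. 275.] [469. 354.] [464. 364.] [458. 364.]
```

```bash
cat >> h.py <<'E'
def rows(*wps,step=48.,dz=0):
    """rows (m, rad) from the present pose through world targets (x,y,z,yaw)"""
    s=manip.read_state(); p0=np.array(s['eef_pos'],float); M=R.from_euler('xyz',s['eef_rot']).as_matrix(); y0=s['eef_rot'][2]
    prev=np.r_[p0,y0]; out=[]
    for w in wps:
        w=np.array(w,float); st=w[4] if len(w)>4 else step; w=w[:4]
        w[3]=prev[3]+(w[3]-prev[3]+np.pi)%(2*np.pi)-np.pi
        n=int(np.ceil(max(np.linalg.norm(w[:3]-prev[:3])/st,abs(w[3]-prev[3])/.14,1)))
        for i in range(1,n+1):
            t=prev+(w-prev)*i/n; d=M.T@(t[:3]-p0)/1000
            out.append([round(float(a),3) for a in (*d,-(t[3]-y0))])
        prev=w
    for i in range(0,len(out),12): print(str(out[i:i+12]).replace(' ',''))
    return out
E
python3 -c "
from h import *
rows((532,-283,205,1.534))"
```

```text
[[-0.031,-0.034,0.0,0.067],[-0.063,-0.067,0.0,0.133],[-0.094,-0.101,0.0,0.2],[-0.126,-0.134,0.0,0.266],[-0.157,-0.168,0.0,0.333],[-0.188,-0.201,0.0,0.399],[-0.22,-0.235,0.0,0.466],[-0.251,-0.268,0.0,0.533],[-0.282,-0.302,0.0,0.599],[-0.314,-0.336,0.0,0.666],[-0.345,-0.369,0.0,0.732],[-0.377,-0.403,0.0,0.799]]
[[-0.408,-0.436,0.0,0.865],[-0.439,-0.47,0.0,0.932],[-0.471,-0.503,0.0,0.999],[-0.502,-0.537,0.0,1.065],[-0.533,-0.57,0.001,1.132],[-0.565,-0.604,0.001,1.198],[-0.596,-0.637,0.001,1.265]]
```

Request:
{"api": "move_arm", "payload": {
  "moves": [
    [-0.3, -0.322, 0, 0.64],
    [-0.3, -0.322, 0, 0.64],
    [-0.3, -0.322, 0, 0.64],
    [-0.3, -0.322, 0, 0.64],
    [-0.3, -0.322, 0, 0.64],
    [-0.3, -0.322, 0, 0.64],
    [-0.3, -0.322, 0, 0.64],
    [-0.3, -0.322, 0, 0.64],
    [-0.3, -0.322, 0, 0.64],
    [-0.596, -0.637, 0, 1.265],
    [-0.596, -0.637, 0, 1.265],
    [-0.596, -0.637, 0, 1.265]
  ],
  "jaw": 0.03
}}

```text
clock: 1.3
eef_pos: [419.5, -25.7, 205.5]
eef_rot: [3.141, 0.0, 1.703]
wrist_force: [1.1, 1.2, 0.1]
finger_gap: 29.9
finger_force: 0.0
```

```bash
python3 -c "
from h import *
rows((532,-283,205,1.534))"
```

```text
[[-0.045,0.013,0.0,0.028],[-0.09,0.026,0.0,0.056],[-0.135,0.039,0.0,0.084],[-0.18,0.052,0.0,0.112],[-0.225,0.065,0.0,0.14],[-0.27,0.078,0.001,0.169]]
```

Request:
{"api": "move_arm", "payload": {
  "moves": [
    [-0.27, 0.078, 0, 0.169],
    [-0.27, 0.078, 0, 0.169],
    [-0.27, 0.078, 0, 0.169],
    [-0.27, 0.078, 0, 0.169],
    [-0.27, 0.078, 0, 0.169],
    [-0.27, 0.078, 0, 0.169],
    [-0.27, 0.078, 0, 0.169],
    [-0.27, 0.078, 0, 0.169],
    [-0.27, 0.078, 0, 0.169]
  ]
}}

```text
clock: 2.2
eef_pos: [533.4, -279.4, 205.4]
eef_rot: [-3.141, -0.0, 1.54]
wrist_force: [1.2, 0.6, 0.7]
finger_gap: 30.1
finger_force: 0.0
```

Run:
```python
from h import *
c=cam('wrist'); save('w1',c['frame']); print(c['origin'],c['orientation']); P=pts(c)
Z=P[...,2]; m=(Z>40)&(Z<66); q=P[m]; print(len(q), np.round(np.percentile(q,[2,50,98],axis=0)))
rows((532,-283,80,1.534))
```

```text
[ 536.2787938  -205.14616283  385.4998563 ] [ 2.88043172e+00 -2.01716057e-04 -3.15436621e-02]
2819 [[ 528. -341.   43.]
 [ 538. -265.   57.]
 [ 594. -171.   64.]]
[[-0.001,-0.0,0.042,0.002],[-0.003,-0.001,0.084,0.005],[-0.004,-0.001,0.126,0.007]]
```

View pics/w1.png

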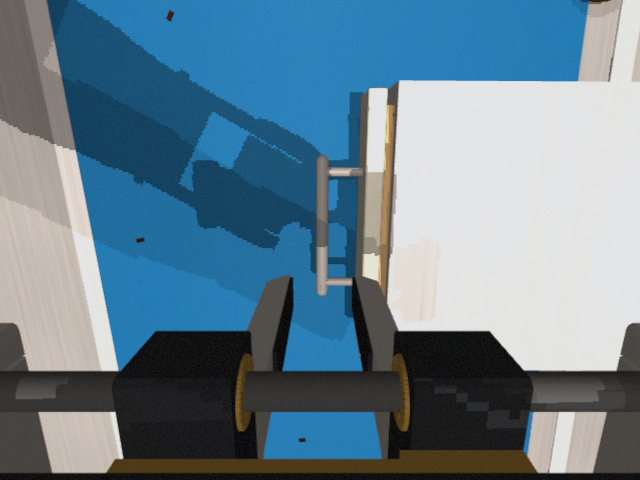

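The handle bar runs from (322,157) to (322,294), with the drawer front at u≈365. The drawer is slightly ajar.

Run:
```python
from h import *
c=cam('wrist'); P=pts(c)
for u,v in ((322,160),(322,225),(322,291),(360,230)): print(np.round(plane(c,u,v,55)),np.round(P[v,u]))
m=(P[...,2]>45)&(P[...,2]<66)&(np.mgrid[:480,:640][0]<292)&(np.mgrid[:480,:640][1]<333)&(np.mgrid[:480,:640][1]>305)
q=P[m]; print(np.round(q.min(0)),np.round(q.max(0)),np.round(np.median(q,0)),np.round(np.polyfit(q[:,1],q[:,0],1),4))
```

```text
[ 536. -221.   55.] [ 536. -221.   58.]
[ 534. -279.   55.] [ 534. -278.   59.]
[ 532. -343.   55.] [ 532. -341.   58.]
[ 568. -285.   55.] [ 569. -286.   51.]
[ 526. -343.   51.] [ 544. -217.   60.] [ 534. -275.   57.] [3.490000e-02 5.439258e+02]
```

Request:
{"api": "move_arm", "payload": {
  "moves": [
    [0, 0, 0.045, 0.005],
    [0, 0, 0.09, 0.005],
    [0, 0, 0.13, 0.005],
    [0, 0, 0.155, 0.005],
    [0, 0, 0.172, 0.005],
    [0, 0, 0.172, 0.005]
  ]
}}

```text
clock: 2.9
eef_pos: [532.6, -279.0, 31.6]
eef_rot: [-3.138, -0.002, 1.536]
wrist_force: [-0.1, 0.8, 0.8]
finger_gap: 29.8
finger_force: 0.0
```

Request:
{"api": "move_arm", "payload": {
  "moves": [
    [0, 0, 0, 0],
    [0, 0, 0, 0],
    [0, 0, 0, 0],
    [0, 0, 0, 0],
    [0, 0, 0, 0],
    [0, 0, 0, 0]
  ],
  "jaw": 0.0,
  "squeeze": 30
}}

```text
clock: 3.5
eef_pos: [534.2, -280.5, 34.8]
eef_rot: [3.14, 0.001, 1.535]
wrist_force: [-0.4, 1.9, 6.3]
finger_gap: 10.0
finger_force: 30.0
```

Request:
{"api": "move_arm", "payload": {
  "moves": [
    [0, -0.015, 0, 0],
    [0, -0.035, 0, 0],
    [0, -0.055, 0, 0],
    [0, -0.075, 0, 0],
    [0, -0.095, 0, 0],
    [0, -0.115, 0, 0],
    [0, -0.13, 0, 0],
    [0, -0.145, 0, 0],
    [0, -0.155, 0, 0],
    [0, -0.16, 0, 0],
    [0, -0.163, 0, 0],
    [0, -0.163, 0, 0]
  ]
}}

```text
clock: 4.7
eef_pos: [373.0, -274.8, 34.8]
eef_rot: [3.135, 0.002, 1.534]
wrist_force: [16.4, 5.2, -0.6]
finger_gap: 10.0
finger_force: 30.0
```

Request:
{"api": "move_arm", "payload": {
  "moves": [
    [0, -0.002, 0, 0],
    [0, -0.002, 0, 0],
    [0, -0.002, 0, 0],
    [0, -0.002, 0, 0]
  ]
}}

```text
clock: 5.1
eef_pos: [372.9, -274.9, 34.9]
eef_rot: [3.132, 0.003, 1.534]
wrist_force: [32.4, 5.6, -9.8]
finger_gap: 10.3
finger_force: 30.0
```

The stop is reached: force is rising with no motion. Release, rise and look.

Request:
{"api": "move_arm", "payload": {
  "moves": [
    [0, 0.002, 0, 0],
    [0, 0.002, 0, 0],
    [0, 0.002, 0, 0],
    [0, 0.002, 0, 0]
  ],
  "jaw": 0.03
}}

```text
clock: 5.5
eef_pos: [370.4, -274.5, 33.5]
eef_rot: [-3.141, -0.0, 1.535]
wrist_force: [0.1, 0.1, 0.3]
finger_gap: 30.1
finger_force: 0.0
```

Request:
{"api": "move_arm", "payload": {
  "moves": [
    [0, 0, -0.03, 0],
    [0, 0, -0.08, 0],
    [0, 0.05, -0.13, 0],
    [-0.02, 0.09, -0.18, 0],
    [-0.04, 0.13, -0.22, 0],
    [-0.06, 0.13, -0.22, 0],
    [-0.08, 0.13, -0.22, 0],
    [-0.08, 0.13, -0.22, 0]
  ],
  "jaw": 0.06
}}

```text
clock: 6.3
eef_pos: [497.7, -361.2, 253.4]
eef_rot: [3.142, 0.001, 1.533]
wrist_force: [0.3, 0.8, -0.1]
finger_gap: 60.0
finger_force: 0.0
```

Run:
```python
from h import *
c=cam('wrist'); save('w2',c['frame']); np.savez('pics/w2.npz',**{k:c[k] for k in('frame','z_map','R','o','fx','fy','cx','cy')}); print(manip.read_state()['eef_pos'])
```

```text
[ 497.37272734 -359.79479071  252.7257085 ]
```

View pics/w2.png

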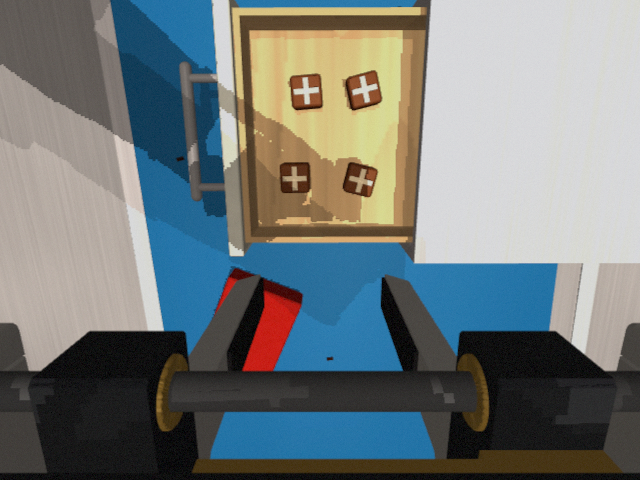

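Four pralines, at (306,92), (364,90), (295,178) and (360,180). I'll measure tops, heights and orientation.

```bash
cat >> h.py <<'E'
def pral(c,zlo=38,zhi=58,h=48,show=True):
    P=pts(c); hs=cv2.cvtColor(c['frame'],cv2.COLOR_BGR2HSV).astype(int); Z=P[...,2]
    L=cv2.cvtColor(c['frame'],cv2.COLOR_BGR2LAB).astype(int)
    m=((Z>zlo)&(Z<zhi)).astype(np.uint8); m=cv2.morphologyEx(m,cv2.MORPH_OPEN,np.ones((3,3)))
    k,l,st,ce=cv2.connectedComponentsWithStats(m); res=[]
    for i in range(1,k):
        vv,uu=np.nonzero(l==i); q=np.array([plane(c,a,b,h)[:2] for a,b in zip(uu,vv)],np.float32); r=cv2.minAreaRect(q)
        if 20<min(r[1]) and max(r[1])<42: res.append((r,np.median(Z[l==i]))); print(np.round(ce[i]),'c',np.round(r[0],1),'wh',np.round(r[1],1),'ang',round(r[2],1),'z',round(float(np.median(Z[l==i])),1))
    return res
E
python3 - <<'E'
from h import *
c=dict(np.load('pics/w2.npz')); pral(c); P=pts(c); print('floor',np.round(P[130,330]),np.round(P[205,330]))
# drawer walls
for n,u,v in (('front',230,130),('y+wall',330,14),('y-wall',330,238),('cabfront top',425,50),('cab',420,250)): print(n,np.round(P[v,u]))
t=cam('top'); P=pts(t); b=t['frame'].astype(int); Z=P[...,2]
print('top'); pral(t)
print('tray',*comp(t,(b[...,0]<75)&(abs(Z-10)<25),295,289,20))
E
```

```text
[364.  89.] c [ 543.3 -241.8] wh [30.4 30.2] ang 12.0 z 48.7
[306.  91.] c [ 488.1 -240.9] wh [29.8 30.5] ang 2.6 z 48.7
[295. 177.] c [ 472.  -322.7] wh [29.2 29.5] ang 87.8 z 48.6
[360. 180.] c [ 538.7 -327.2] wh [30.  30.4] ang 73.8 z 48.8
floor [ 510. -277.   23.] [ 507. -357.   22.]
front [ 418. -275.   78.]
y+wall [ 512. -182.   69.]
y-wall [ 506. -382.   69.]
cabfront top [ 592. -216.   81.]
cab [ 590. -391.   91.]
top
[370. 258.] c [ 540.5 -240.5] wh [30.5 30.2] ang 12.4 z 48.8
[397. 256.] c [ 536.5 -326.9] wh [30.6 28.6] ang 83.4 z 49.5
[372. 275.] c [ 485.4 -240.2] wh [27.3 27.8] ang 84.1 z 49.3
tray [467.6  -2. ] [120.8 119.2] 10.2 [[398.  46.]
 [419. -71.]
 [538. -50.]
 [517.  67.]] 1517
```

```bash
python3 -c "
from h import *
rows((542,-241,150,.209))"
```

```text
[[0.012,0.004,0.01,0.132],[0.024,0.008,0.021,0.265],[0.036,0.012,0.031,0.397],[0.048,0.016,0.041,0.53],[0.06,0.02,0.051,0.662],[0.072,0.024,0.062,0.795],[0.084,0.028,0.072,0.927],[0.096,0.032,0.082,1.06],[0.107,0.036,0.092,1.192],[0.119,0.041,0.103,1.325]]
```

Request:
{"api": "move_arm", "payload": {
  "moves": [
    [0.119, 0.041, 0.05, 1.325],
    [0.119, 0.041, 0.06, 1.325],
    [0.119, 0.041, 0.103, 1.325],
    [0.119, 0.041, 0.103, 1.325],
    [0.119, 0.041, 0.103, 1.325],
    [0.119, 0.041, 0.103, 1.325],
    [0.119, 0.041, 0.103, 1.325],
    [0.119, 0.041, 0.103, 1.325],
    [0.119, 0.041, 0.103, 1.325],
    [0.119, 0.041, 0.103, 1.325],
    [0.119, 0.041, 0.103, 1.325],
    [0.119, 0.041, 0.103, 1.325]
  ],
  "jaw": 0.044
}}

```text
clock: 7.6
eef_pos: [542.8, -241.3, 150.4]
eef_rot: [-3.141, 0.0, 0.213]
wrist_force: [-0.8, 0.7, 0.2]
finger_gap: 44.2
finger_force: 0.0
```

```bash
python3 -c "
from h import *
rows((542,-241,36,.209))"
```

```text
[[-0.0,-0.0,0.038,0.001],[-0.0,-0.0,0.076,0.003],[-0.001,-0.0,0.114,0.004]]
```

Request:
{"api": "move_arm", "payload": {
  "moves": [
    [0, 0, 0.045, 0],
    [0, 0, 0.085, 0],
    [0, 0, 0.105, 0],
    [0, 0, 0.115, 0],
    [0, 0, 0.115, 0],
    [0, 0, 0.115, 0]
  ]
}}

```text
clock: 8.2
eef_pos: [543.6, -241.9, 36.7]
eef_rot: [3.141, -0.001, 0.21]
wrist_force: [0.3, 0.3, 0.1]
finger_gap: 43.8
finger_force: 0.0
```

Request:
{"api": "move_arm", "payload": {
  "moves": [
    [0, 0, 0, 0],
    [0, 0, 0, 0],
    [0, 0, 0, 0],
    [0, 0, 0, 0],
    [0, 0, 0, 0]
  ],
  "jaw": 0.0,
  "squeeze": 12
}}

```text
clock: 8.7
eef_pos: [543.4, -241.8, 36.5]
eef_rot: [3.141, -0.001, 0.21]
wrist_force: [-0.5, 1.7, 6.4]
finger_gap: 30.0
finger_force: 12.0
```

Request:
{"api": "move_arm", "payload": {
  "moves": [
    [0, 0, -0.03, 0],
    [0, 0, -0.07, 0],
    [0, 0, -0.11, 0],
    [0, 0, -0.11, 0]
  ]
}}

```text
clock: 9.1
eef_pos: [545.0, -242.6, 151.4]
eef_rot: [3.136, -0.007, 0.21]
wrist_force: [-0.1, 0.1, -0.6]
finger_gap: 30.1
finger_force: 12.0
```

Run:
```python
from h import *
t=cam('top'); P=pts(t); b=t['frame'].astype(int); Z=P[...,2]
print('tray',*comp(t,(b[...,0]<75)&(abs(Z-10)<25),295,289,20)); pral(t)
rows((501.3,-25.4,120,.178))
```

```text
tray [467.5  -2.2] [120.6 119.6] 10.2 [[398.  46.]
 [419. -72.]
 [537. -50.]
 [516.  67.]] 1523
[401. 279.] c [ 469. -325.] wh [24.8 27.4] ang 85.2 z 49.8
[[0.001,-0.044,0.006,0.006],[0.001,-0.088,0.011,0.013],[0.002,-0.133,0.017,0.019],[0.003,-0.177,0.022,0.026],[0.003,-0.221,0.028,0.032]]
```

Request:
{"api": "move_arm", "payload": {
  "moves": [
    [0.003, -0.045, 0.01, 0.032],
    [0.003, -0.09, 0.02, 0.032],
    [0.003, -0.135, 0.028, 0.032],
    [0.003, -0.18, 0.028, 0.032],
    [0.003, -0.221, 0.028, 0.032],
    [0.003, -0.221, 0.028, 0.032],
    [0.003, -0.221, 0.028, 0.032]
  ]
}}

```text
clock: 9.85
eef_pos: [499.6, -24.4, 116.8]
eef_rot: [-3.141, 0.001, 0.179]
wrist_force: [-0.6, 0.5, 0.0]
finger_gap: 29.6
finger_force: 12.0
```

Run:
```python
from h import *
c=cam('wrist'); save('w3',c['frame']); s=manip.read_state(); print(s['eef_pos'],s['finger_gap'],s['finger_force'])
rows((501.3,-25.4,22,.178))
```

```text
[499.75757777 -25.18096574 116.8736214 ] 29.537923492435368 11.999800354242325
[[0.001,0.0,0.047,0.0],[0.002,0.0,0.095,0.0]]
```

View pics/w3.png

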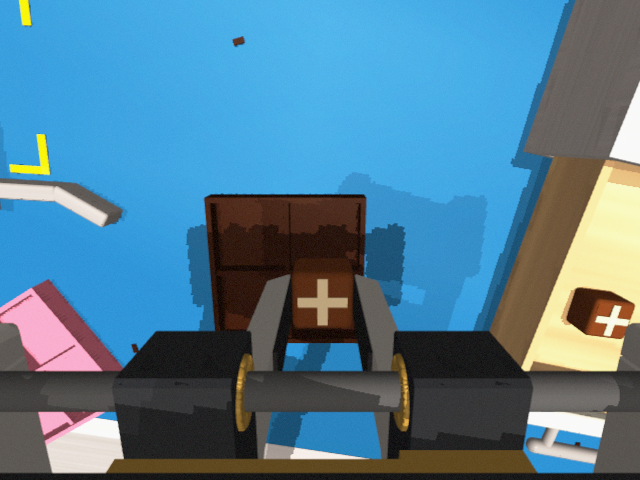

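Praline held at (322,300); tray rim's far edge at v≈196, u 207–366, with the divider cross at (290,268). Verify the pocket position from these.

Run:
```python
from h import *
c=cam('wrist')
for u,v in((207,196),(365,196),(290,268)): print(np.round(plane(c,u,v,20)))
```

```text
[520.  64.  20.]
[541. -51.  20.]
[475.  -5.  20.]
```

Request:
{"api": "move_arm", "payload": {
  "moves": [
    [0.003, 0, 0.045, 0],
    [0.003, 0, 0.075, 0],
    [0.003, 0, 0.09, 0],
    [0.003, 0, 0.094, 0],
    [0.003, 0, 0.094, 0],
    [0.003, 0, 0.094, 0]
  ]
}}

```text
clock: 10.55
eef_pos: [503.4, -24.8, 24.3]
eef_rot: [3.141, -0.001, 0.177]
wrist_force: [0.1, -0.1, -0.1]
finger_gap: 29.6
finger_force: 12.0
```

Request:
{"api": "move_arm", "payload": {
  "moves": [
    [0, 0, 0, 0],
    [0, 0, 0, 0],
    [0, 0, 0, 0]
  ],
  "jaw": 0.04
}}

```text
clock: 10.85
eef_pos: [503.1, -24.3, 23.9]
eef_rot: [3.141, -0.001, 0.178]
wrist_force: [-0.7, 0.3, 0.3]
finger_gap: 40.0
finger_force: 0.0
```

Request:
{"api": "move_arm", "payload": {
  "moves": [
    [0, 0, -0.03, 0],
    [0, 0, -0.07, 0],
    [0, 0, -0.11, 0],
    [0, 0, -0.11, 0]
  ]
}}

```text
clock: 11.25
eef_pos: [505.1, -24.5, 138.6]
eef_rot: [3.139, -0.008, 0.178]
wrist_force: [0.5, 1.1, -0.8]
finger_gap: 39.6
finger_force: 0.0
```

Run:
```python
from h import *
c=cam('wrist'); pral(c,26,38,30)
rows((487.5,-240.7,120,.045))
```

```text
[322. 240.] c [504.9 -25.5] wh [29.6 29. ] ang 10.1 z 30.7
[562. 298.] c [ 492.8 -231.9] wh [24.  38.4] ang 56.3 z 32.1
[[-0.011,0.042,0.003,0.027],[-0.022,0.084,0.006,0.053],[-0.033,0.126,0.01,0.08],[-0.044,0.168,0.013,0.106],[-0.055,0.21,0.016,0.133]]
```

Request:
{"api": "move_arm", "payload": {
  "moves": [
    [-0.011, 0.042, 0, 0.03],
    [-0.022, 0.084, 0, 0.06],
    [-0.033, 0.126, 0, 0.09],
    [-0.044, 0.168, 0.01, 0.12],
    [-0.055, 0.21, 0.016, 0.133],
    [-0.055, 0.21, 0.016, 0.133],
    [-0.055, 0.21, 0.016, 0.133],
    [-0.055, 0.21, 0.016, 0.133]
  ],
  "jaw": 0.044
}}

```text
clock: 12.1
eef_pos: [485.8, -239.8, 116.9]
eef_rot: [-3.141, 0.001, 0.046]
wrist_force: [0.5, 0.9, -0.8]
finger_gap: 44.1
finger_force: 0.0
```

Run:
```python
from h import *
c=cam('wrist'); pral(c)
t=cam('top'); P=pts(t); b=t['frame'].astype(int); Z=P[...,2]
print('tray',*comp(t,(b[...,0]<75)&(abs(Z-10)<25),285,289,20))
rows((487.5,-240.7,36.5,.045))
```

```text
[456. 181.] c [ 539.3 -326.1] wh [32.2 29.7] ang 73.9 z 48.6
[323. 248.] c [ 489.  -240.6] wh [30.9 29.7] ang 2.6 z 48.6
[436. 275.] c [ 473.5 -321.4] wh [32.  31.7] ang 88.9 z 48.5
tray [467.5  -2.1] [121.1 119.6] 10.3 [[397.  46.]
 [419. -72.]
 [538. -50.]
 [516.  68.]] 1478
[[0.001,0.001,0.04,0.001],[0.001,0.001,0.081,0.001]]
```

Request:
{"api": "move_arm", "payload": {
  "moves": [
    [0.002, 0, 0.04, 0],
    [0.002, 0, 0.065, 0],
    [0.002, 0, 0.08, 0],
    [0.002, 0, 0.08, 0],
    [0.002, 0, 0.08, 0]
  ]
}}

```text
clock: 12.7
eef_pos: [488.3, -240.2, 38.1]
eef_rot: [3.141, -0.0, 0.046]
wrist_force: [1.1, -0.6, 0.6]
finger_gap: 44.0
finger_force: 0.0
```

Request:
{"api": "move_arm", "payload": {
  "moves": [
    [0, 0, 0, 0],
    [0, 0, 0, 0],
    [0, 0, 0, 0],
    [0, 0, 0, 0],
    [0, 0, 0, 0]
  ],
  "jaw": 0.0
}}

```text
clock: 13.2
eef_pos: [488.3, -240.8, 38.4]
eef_rot: [3.141, -0.001, 0.045]
wrist_force: [-0.5, 1.7, 6.1]
finger_gap: 29.6
finger_force: 12.0
```

Request:
{"api": "move_arm", "payload": {
  "moves": [
    [0, 0, -0.03, 0],
    [0, 0, -0.07, 0],
    [0, 0, -0.095, 0],
    [0, 0, -0.095, 0],
    [0, 0, -0.095, 0]
  ]
}}

```text
clock: 13.7
eef_pos: [487.8, -240.6, 132.5]
eef_rot: [3.141, -0.0, 0.045]
wrist_force: [-0.5, 0.4, -1.0]
finger_gap: 29.9
finger_force: 1.2
```

Run:
```python
from h import *
rows((493,31,125,.178)); print(manip.read_state()['eef_pos'])
```

```text
[[0.003,-0.045,0.001,-0.022],[0.006,-0.09,0.002,-0.044],[0.009,-0.136,0.004,-0.067],[0.012,-0.181,0.005,-0.089],[0.014,-0.226,0.006,-0.111],[0.017,-0.271,0.007,-0.133]]
[ 487.78821847 -240.61561444  132.46073857]
```

The grip has slackened to 1.2 N, so I'll hold over the drawer and re-squeeze before moving.

Request:
{"api": "move_arm", "payload": {
  "moves": [
    [0, 0, 0, 0],
    [0, 0, 0, 0],
    [0, 0, 0, 0],
    [0, 0, 0, 0]
  ],
  "jaw": 0.0,
  "squeeze": 15
}}

```text
clock: 14.1
eef_pos: [487.7, -240.5, 132.0]
eef_rot: [-3.141, 0.001, 0.045]
wrist_force: [0.4, 0.3, 0.2]
finger_gap: 30.0
finger_force: 15.0
```

Run:
```python
from h import *
c=cam('wrist'); P=pts(c); hs=cv2.cvtColor(c['frame'],cv2.COLOR_BGR2HSV).astype(int)
pral(c); pral(c,115,165,140); print(np.round(P[300,322]))
```

```text
[447. 181.] c [ 539.3 -326.2] wh [32.  29.7] ang 73.8 z 48.6
[429. 270.] c [ 473.4 -321.6] wh [31.7 31.7] ang 88.9 z 48.5
[ 488. -241.  142.]
```

Still held and not slipped: its top is 10 mm above the tips, as before. Continue.

Request:
{"api": "move_arm", "payload": {
  "moves": [
    [0.003, -0.045, 0, -0.03],
    [0.006, -0.09, 0, -0.06],
    [0.009, -0.136, 0, -0.09],
    [0.012, -0.181, 0, -0.12],
    [0.014, -0.226, 0.006, -0.133],
    [0.017, -0.271, 0.007, -0.133],
    [0.017, -0.271, 0.007, -0.133],
    [0.017, -0.271, 0.007, -0.133]
  ]
}}

```text
clock: 14.95
eef_pos: [492.7, 31.5, 125.4]
eef_rot: [3.141, 0.0, 0.18]
wrist_force: [-0.1, -1.2, -0.1]
finger_gap: 30.3
finger_force: 15.0
```

Run:
```python
from h import *
c=cam('wrist'); pral(c,26,38,30); s=manip.read_state(); print(s['eef_pos'],s['finger_gap'],s['finger_force'],np.round(pts(c)[300,322]))
rows((493,31,23.5,.178))
```

```text
[397. 240.] c [504.8 -24.9] wh [29.1 29.9] ang 10.2 z 30.7
[492.7097455   30.60837192 125.41856807] 29.935636159474363 14.99989539384842 [494.  31. 137.]
[[0.0,-0.0,0.034,0.0],[0.0,-0.0,0.068,0.0],[0.0,-0.0,0.102,0.0]]
```

Praline 1 is unmoved, so the tray is unmoved too. Place.

Request:
{"api": "move_arm", "payload": {
  "moves": [
    [0, 0, 0.045, 0],
    [0, 0, 0.08, 0],
    [0, 0, 0.098, 0],
    [0, 0, 0.102, 0],
    [0, 0, 0.102, 0],
    [0, 0, 0.102, 0]
  ]
}}

```text
clock: 15.6
eef_pos: [493.4, 30.3, 24.6]
eef_rot: [3.141, -0.002, 0.177]
wrist_force: [0.5, 0.4, -0.1]
finger_gap: 29.8
finger_force: 15.0
```

Request:
{"api": "move_arm", "payload": {
  "moves": [
    [0, 0, 0, 0],
    [0, 0, 0, 0],
    [0, 0, 0, 0]
  ],
  "jaw": 0.04
}}

```text
clock: 15.9
eef_pos: [492.9, 30.9, 24.0]
eef_rot: [3.141, -0.001, 0.178]
wrist_force: [-0.3, -0.0, -0.5]
finger_gap: 39.8
finger_force: 0.0
```

Request:
{"api": "move_arm", "payload": {
  "moves": [
    [0, 0, -0.03, 0],
    [0, 0, -0.07, 0],
    [0, 0, -0.11, 0],
    [0, 0, -0.11, 0]
  ]
}}

```text
clock: 16.3
eef_pos: [494.9, 30.9, 138.5]
eef_rot: [3.14, -0.008, 0.178]
wrist_force: [0.4, -0.4, -0.5]
finger_gap: 40.1
finger_force: 0.0
```

Run:
```python
from h import *
c=cam('wrist'); pral(c,26,38,30)
rows((472,-322,130,-.035)); print(manip.read_state()['eef_pos'])
```

```text
[392. 240.] c [504.6 -25.1] wh [29.6 29.8] ang 10.1 z 30.7
[323. 241.] c [493.7  29.4] wh [28.8 29.7] ang 10.1 z 30.7
[[-0.01,0.043,0.001,0.027],[-0.021,0.086,0.001,0.053],[-0.031,0.129,0.002,0.08],[-0.042,0.172,0.003,0.106],[-0.052,0.215,0.004,0.133],[-0.063,0.258,0.004,0.16],[-0.073,0.301,0.005,0.186],[-0.084,0.343,0.006,0.213]]
[493.79474896  30.90322737 135.74430848]
```

Request:
{"api": "move_arm", "payload": {
  "moves": [
    [-0.01, 0.043, 0, 0.03],
    [-0.021, 0.086, 0, 0.06],
    [-0.031, 0.129, 0, 0.09],
    [-0.042, 0.172, 0, 0.12],
    [-0.052, 0.215, 0, 0.15],
    [-0.063, 0.258, 0, 0.18],
    [-0.073, 0.301, 0, 0.213],
    [-0.084, 0.343, 0.006, 0.213],
    [-0.084, 0.343, 0.006, 0.213],
    [-0.084, 0.343, 0.006, 0.213]
  ],
  "jaw": 0.044
}}

```text
clock: 17.35
eef_pos: [469.9, -321.6, 125.8]
eef_rot: [-3.14, 0.002, -0.037]
wrist_force: [-1.2, 0.8, -0.1]
finger_gap: 43.9
finger_force: 0.0
```

Run:
```python
from h import *
c=cam('wrist'); pral(c)
rows((472,-322,37,-.035)); print(manip.read_state()['eef_pos'])
```

```text
[327. 150.] c [ 539.  -328.1] wh [29.7 29.6] ang 74.0 z 48.7
[324. 245.] c [ 473.1 -323.3] wh [29.5 31.1] ang 87.9 z 48.6
[[0.001,0.001,0.045,-0.0],[0.002,0.001,0.089,-0.0]]
[ 470.32180442 -320.93096222  126.28563998]
```

Request:
{"api": "move_arm", "payload": {
  "moves": [
    [0.002, 0.001, 0.04, 0],
    [0.002, 0.001, 0.07, 0],
    [0.002, 0.001, 0.088, 0],
    [0.002, 0.001, 0.088, 0],
    [0.002, 0.001, 0.088, 0]
  ]
}}

```text
clock: 17.9
eef_pos: [473.1, -321.9, 40.1]
eef_rot: [3.141, -0.0, -0.034]
wrist_force: [0.4, -0.8, 0.0]
finger_gap: 44.1
finger_force: 0.0
```

Request:
{"api": "move_arm", "payload": {
  "moves": [
    [0, 0, 0, 0],
    [0, 0, 0, 0],
    [0, 0, 0, 0],
    [0, 0, 0, 0],
    [0, 0, 0, 0]
  ],
  "jaw": 0.0
}}

```text
clock: 18.4
eef_pos: [473.2, -322.9, 40.6]
eef_rot: [3.141, -0.002, -0.035]
wrist_force: [-0.6, 2.0, 6.9]
finger_gap: 29.4
finger_force: 15.0
```

Request:
{"api": "move_arm", "payload": {
  "moves": [
    [0, 0, -0.03, 0],
    [0, 0, -0.07, 0],
    [0, 0, -0.095, 0],
    [0, 0, -0.095, 0],
    [0, 0, -0.095, 0]
  ]
}}

```text
clock: 18.9
eef_pos: [472.6, -322.6, 134.5]
eef_rot: [3.141, -0.0, -0.035]
wrist_force: [-0.1, -0.3, -1.5]
finger_gap: 30.0
finger_force: 15.0
```

Run:
```python
from h import *
t=cam('top'); pral(t,22,40,30)
rows((446,-37,125,.178)); print(manip.read_state()['eef_pos'])
```

```text
[389. 251.] c [ 560.7 -304.6] wh [24.8 22. ] ang 83.6 z 24.9
[301. 277.] c [501.2 -25.3] wh [27.6 30.8] ang 85.7 z 30.9
[283. 282.] c [488.9  29.3] wh [30.6 27.8] ang 85.9 z 30.8
[[-0.006,-0.047,0.001,-0.036],[-0.012,-0.095,0.003,-0.071],[-0.018,-0.142,0.004,-0.107],[-0.024,-0.19,0.006,-0.142],[-0.03,-0.237,0.007,-0.178],[-0.036,-0.284,0.009,-0.213]]
[ 472.28642076 -322.40291125  133.65181826]
```

Request:
{"api": "move_arm", "payload": {
  "moves": [
    [-0.006, -0.047, 0, -0.036],
    [-0.012, -0.095, 0, -0.071],
    [-0.018, -0.142, 0, -0.107],
    [-0.024, -0.19, 0, -0.142],
    [-0.03, -0.237, 0, -0.178],
    [-0.036, -0.284, 0.009, -0.213],
    [-0.036, -0.284, 0.009, -0.213],
    [-0.036, -0.284, 0.009, -0.213]
  ]
}}

```text
clock: 19.75
eef_pos: [446.2, -36.9, 124.6]
eef_rot: [-3.141, 0.002, 0.18]
wrist_force: [0.0, -0.3, 0.1]
finger_gap: 29.8
finger_force: 15.0
```

Run:
```python
from h import *
c=cam('wrist'); pral(c,26,38,30); s=manip.read_state(); print(s['eef_pos'],s['finger_gap'],s['finger_force'],np.round(pts(c)[300,322]))
rows((446,-37,25,.178))
```

```text
[320. 164.] c [504.3 -25.8] wh [28.9 29.5] ang 10.2 z 30.7
[243. 165.] c [493.1  28.6] wh [29. 30.] ang 10.2 z 30.7
[446.47634051 -37.79631353 124.85153942] 30.028724256643617 14.98034119606018 [446. -38. 134.]
[[-0.0,-0.0,0.033,0.0],[-0.0,-0.001,0.067,0.0],[-0.0,-0.001,0.1,0.0]]
```

Request:
{"api": "move_arm", "payload": {
  "moves": [
    [0, 0, 0.045, 0],
    [0, 0, 0.08, 0],
    [0, 0, 0.097, 0],
    [0, 0, 0.1, 0],
    [0, 0, 0.1, 0],
    [0, 0, 0.1, 0]
  ]
}}

```text
clock: 20.4
eef_pos: [447.3, -38.2, 26.4]
eef_rot: [3.141, -0.001, 0.177]
wrist_force: [0.5, -0.2, -1.3]
finger_gap: 29.5
finger_force: 15.0
```

Request:
{"api": "move_arm", "payload": {
  "moves": [
    [0, 0, 0, 0],
    [0, 0, 0, 0],
    [0, 0, 0, 0]
  ],
  "jaw": 0.04
}}

```text
clock: 20.7
eef_pos: [446.9, -37.6, 25.9]
eef_rot: [3.141, -0.001, 0.178]
wrist_force: [0.3, 1.2, 1.0]
finger_gap: 39.6
finger_force: 0.0
```

Request:
{"api": "move_arm", "payload": {
  "moves": [
    [0, 0, -0.03, 0],
    [0, 0, -0.07, 0],
    [0, 0, -0.11, 0],
    [0, 0, -0.11, 0]
  ]
}}

```text
clock: 21.1
eef_pos: [448.8, -37.8, 140.3]
eef_rot: [3.139, -0.008, 0.178]
wrist_force: [-0.2, 0.2, -0.8]
finger_gap: 39.8
finger_force: 0.0
```

Run:
```python
from h import *
c=cam('wrist'); pral(c,26,38,30)
rows((538,-327.5,135,-.281)); print(manip.read_state()['eef_pos'])
```

```text
[245. 168.] c [493.4  28.7] wh [29.3 29.9] ang 10.1 z 30.7
[318. 167.] c [504.2 -25.8] wh [28.5 29.3] ang 10.1 z 30.7
[322. 242.] c [446.6 -39.3] wh [29.8 29.1] ang 10.1 z 30.7
[[0.005,0.043,0.0,0.066],[0.011,0.086,0.001,0.131],[0.016,0.129,0.001,0.197],[0.021,0.172,0.002,0.262],[0.027,0.215,0.002,0.328],[0.032,0.258,0.003,0.393],[0.038,0.301,0.003,0.459]]
[447.74303076 -37.67556648 137.58886806]
```

Request:
{"api": "move_arm", "payload": {
  "moves": [
    [0.005, 0.043, 0, 0.066],
    [0.011, 0.086, 0, 0.131],
    [0.016, 0.129, 0, 0.197],
    [0.021, 0.172, 0, 0.262],
    [0.027, 0.215, 0, 0.328],
    [0.032, 0.258, 0, 0.393],
    [0.038, 0.301, 0.003, 0.459],
    [0.038, 0.301, 0.003, 0.459],
    [0.038, 0.301, 0.003, 0.459]
  ],
  "jaw": 0.044
}}

```text
clock: 22.05
eef_pos: [536.6, -327.1, 130.3]
eef_rot: [-3.141, 0.003, -0.282]
wrist_force: [0.1, 0.1, 0.4]
finger_gap: 44.2
finger_force: 0.0
```

Run:
```python
from h import *
c=cam('wrist'); pral(c)
rows((538,-327.5,37,-.281)); print(manip.read_state()['eef_pos'])
```

```text
[322. 243.] c [ 540.3 -328.5] wh [29.3 30.8] ang 73.8 z 48.6
[[0.001,0.0,0.047,0.0],[0.002,0.001,0.094,0.0]]
[ 536.78365116 -326.42185852  131.02271544]
```

Request:
{"api": "move_arm", "payload": {
  "moves": [
    [0.002, 0.001, 0.04, 0],
    [0.002, 0.001, 0.075, 0],
    [0.002, 0.001, 0.094, 0],
    [0.002, 0.001, 0.094, 0],
    [0.002, 0.001, 0.094, 0]
  ]
}}

```text
clock: 22.6
eef_pos: [539.3, -327.9, 39.4]
eef_rot: [3.141, -0.001, -0.28]
wrist_force: [0.1, -0.4, -0.3]
finger_gap: 43.6
finger_force: 0.0
```

Request:
{"api": "move_arm", "payload": {
  "moves": [
    [0, 0, 0, 0],
    [0, 0, 0, 0],
    [0, 0, 0, 0],
    [0, 0, 0, 0],
    [0, 0, 0, 0]
  ],
  "jaw": 0.0
}}

```text
clock: 23.1
eef_pos: [539.5, -328.8, 39.8]
eef_rot: [3.141, -0.002, -0.281]
wrist_force: [-0.7, 1.5, 6.4]
finger_gap: 29.7
finger_force: 15.0
```

Request:
{"api": "move_arm", "payload": {
  "moves": [
    [0, 0, -0.03, 0],
    [0, 0, -0.07, 0],
    [0, 0, -0.095, 0],
    [0, 0, -0.095, 0],
    [0, 0, -0.095, 0]
  ]
}}

```text
clock: 23.6
eef_pos: [538.9, -328.6, 133.6]
eef_rot: [3.141, -0.001, -0.281]
wrist_force: [-0.1, -0.2, -1.4]
finger_gap: 29.7
finger_force: 15.0
```

Run:
```python
from h import *
t=cam('top'); pral(t,22,40,30)
rows((436,21,125,.178)); print(manip.read_state()['eef_pos'])
```

```text
[301. 277.] c [501.2 -25.3] wh [27.6 30.9] ang 85.7 z 30.9
[283. 282.] c [490.6  29.2] wh [29.9 30.1] ang 4.7 z 31.4
[307. 295.] c [444.8 -39.2] wh [27.3 30.4] ang 85.6 z 31.2
[[-0.024,-0.038,0.001,-0.057],[-0.049,-0.077,0.002,-0.115],[-0.073,-0.115,0.003,-0.172],[-0.098,-0.154,0.004,-0.23],[-0.122,-0.192,0.005,-0.287],[-0.147,-0.23,0.006,-0.344],[-0.171,-0.269,0.007,-0.402],[-0.195,-0.307,0.008,-0.459]]
[ 538.54956085 -328.39143592  132.59389832]
```

Request:
{"api": "move_arm", "payload": {
  "moves": [
    [-0.024, -0.038, 0, -0.06],
    [-0.049, -0.077, 0, -0.12],
    [-0.073, -0.115, 0, -0.18],
    [-0.098, -0.154, 0, -0.24],
    [-0.122, -0.192, 0, -0.3],
    [-0.147, -0.23, 0, -0.36],
    [-0.171, -0.269, 0, -0.42],
    [-0.195, -0.307, 0.008, -0.459],
    [-0.195, -0.307, 0.008, -0.459],
    [-0.195, -0.307, 0.008, -0.459]
  ]
}}

```text
clock: 24.65
eef_pos: [436.3, 21.0, 124.7]
eef_rot: [-3.141, 0.002, 0.18]
wrist_force: [0.2, -0.5, -0.4]
finger_gap: 29.6
finger_force: 15.0
```

Run:
```python
from h import *
c=cam('wrist'); pral(c,26,38,30); s=manip.read_state(); print(s['eef_pos'],s['finger_gap'],s['finger_force'],np.round(pts(c)[300,322]))
rows((436,20,25,.178))
```

```text
[324. 166.] c [493.1  29.3] wh [29.7 29.6] ang 10.2 z 30.7
[401. 164.] c [504.  -25.2] wh [28.9 29.9] ang 10.2 z 30.7
[401. 243.] c [446.6 -38.6] wh [29.1 30. ] ang 10.2 z 30.7
[436.67520243  20.23658434 124.9071959 ] 29.71945907241426 14.999834597110748 [436.  20. 134.]
[[-0.0,0.0,0.033,-0.0],[-0.0,0.0,0.067,-0.0],[-0.001,0.0,0.1,-0.0]]
```

Request:
{"api": "move_arm", "payload": {
  "moves": [
    [0, 0, 0.045, 0],
    [0, 0, 0.08, 0],
    [0, 0, 0.097, 0],
    [0, 0, 0.1, 0],
    [0, 0, 0.1, 0],
    [0, 0, 0.1, 0]
  ]
}}

```text
clock: 25.3
eef_pos: [437.5, 20.0, 26.4]
eef_rot: [3.141, -0.001, 0.177]
wrist_force: [0.9, -0.2, -0.9]
finger_gap: 29.7
finger_force: 15.0
```

Request:
{"api": "move_arm", "payload": {
  "moves": [
    [0, 0, 0, 0],
    [0, 0, 0, 0],
    [0, 0, 0, 0]
  ],
  "jaw": 0.04
}}

```text
clock: 25.6
eef_pos: [437.1, 20.4, 25.9]
eef_rot: [3.141, -0.001, 0.178]
wrist_force: [-0.5, -0.3, 0.2]
finger_gap: 40.1
finger_force: 0.0
```

Request:
{"api": "move_arm", "payload": {
  "moves": [
    [0, 0, -0.03, 0],
    [0, 0, -0.07, 0],
    [0, 0, -0.11, 0],
    [0, 0, -0.12, 0],
    [0, 0, -0.12, 0]
  ]
}}

```text
clock: 26.1
eef_pos: [437.4, 20.5, 146.7]
eef_rot: [3.141, -0.003, 0.178]
wrist_force: [-0.2, -0.7, -0.7]
finger_gap: 40.3
finger_force: 0.0
```

Run:
```python
from h import *
c=cam('wrist'); pral(c,26,38,30); print(manip.read_state()['eef_pos'])
rows((371,-275,145,1.534))
```

```text
[322. 166.] c [493.3  29.3] wh [29.  29.1] ang 10.1 z 30.7
[394. 165.] c [503.8 -25.3] wh [29.  29.9] ang 10.1 z 30.7
[323. 237.] c [437.7  18.9] wh [29.5 29.6] ang 10.1 z 30.7
[394. 238.] c [446.6 -38.8] wh [30. 30.] ang 12.2 z 30.7
[436.71962551  20.45450588 145.1835928 ]
[[-0.012,0.028,0.0,-0.136],[-0.023,0.056,0.0,-0.271],[-0.035,0.084,0.0,-0.407],[-0.047,0.112,0.0,-0.542],[-0.058,0.14,0.0,-0.678],[-0.07,0.168,0.0,-0.814],[-0.082,0.195,0.0,-0.949],[-0.094,0.223,0.0,-1.085],[-0.105,0.251,0.0,-1.221],[-0.117,0.279,0.0,-1.356]]
```

All four are seated, with tops at 30.7 mm. Now shut the drawer by its handle.

Request:
{"api": "move_arm", "payload": {
  "moves": [
    [-0.012, 0.028, 0, -0.136],
    [-0.023, 0.056, 0, -0.271],
    [-0.035, 0.084, 0, -0.407],
    [-0.047, 0.112, 0, -0.542],
    [-0.058, 0.14, 0, -0.678],
    [-0.07, 0.168, 0, -0.814],
    [-0.082, 0.195, 0, -0.949],
    [-0.094, 0.223, 0, -1.085],
    [-0.105, 0.251, 0, -1.221],
    [-0.117, 0.279, 0, -1.356],
    [-0.117, 0.279, 0, -1.356],
    [-0.117, 0.279, 0, -1.356]
  ],
  "jaw": 0.03
}}

```text
clock: 27.35
eef_pos: [370.3, -274.5, 143.8]
eef_rot: [-3.139, -0.002, 1.531]
wrist_force: [0.1, 0.6, -0.6]
finger_gap: 29.8
finger_force: 0.0
```

Run:
```python
from h import *
c=cam('wrist'); P=pts(c); v,u=np.mgrid[:480,:640]
m=(P[...,2]>48)&(P[...,2]<64)&(P[...,0]<388)&(P[...,0]>350)&(P[...,1]>-340)&(P[...,1]<-215)&(v<330); q=P[m]; print(len(q),np.round(np.median(q,0)),np.round(np.polyfit(q[:,1]+275,q[:,0],1),3))
print(manip.read_state()['eef_pos']); rows((371.5,-275,33,1.534))
```

```text
2587 [ 374. -272.   57.] [2.40000e-02 3.74841e+02]
[ 370.60695374 -274.08702363  144.12876231]
[[-0.0,0.0,0.037,-0.001],[-0.001,0.001,0.074,-0.002],[-0.001,0.001,0.111,-0.003]]
```

Request:
{"api": "move_arm", "payload": {
  "moves": [
    [0, 0.003, 0.04, 0],
    [0, 0.003, 0.08, 0],
    [0, 0.003, 0.1, 0],
    [0, 0.003, 0.111, 0],
    [0, 0.003, 0.111, 0]
  ]
}}

```text
clock: 27.9
eef_pos: [373.7, -273.9, 33.4]
eef_rot: [-3.14, -0.001, 1.534]
wrist_force: [-0.2, -0.4, 0.3]
finger_gap: 29.9
finger_force: 0.0
```

Request:
{"api": "move_arm", "payload": {
  "moves": [
    [0, 0, 0, 0],
    [0, 0, 0, 0],
    [0, 0, 0, 0],
    [0, 0, 0, 0],
    [0, 0, 0, 0],
    [0, 0, 0, 0]
  ],
  "jaw": 0.0,
  "squeeze": 30
}}

```text
clock: 28.5
eef_pos: [374.4, -275.2, 35.3]
eef_rot: [3.14, 0.001, 1.534]
wrist_force: [-0.1, 2.0, 6.5]
finger_gap: 9.9
finger_force: 30.0
```

Request:
{"api": "move_arm", "payload": {
  "moves": [
    [0, 0.015, 0, 0],
    [0, 0.035, 0, 0],
    [0, 0.055, 0, 0],
    [0, 0.075, 0, 0],
    [0, 0.095, 0, 0],
    [0, 0.115, 0, 0],
    [0, 0.13, 0, 0],
    [0, 0.145, 0, 0],
    [0, 0.155, 0, 0],
    [0, 0.16, 0, 0],
    [0, 0.163, 0, 0],
    [0, 0.163, 0, 0]
  ]
}}

```text
clock: 29.7
eef_pos: [537.7, -281.1, 35.4]
eef_rot: [3.14, 0.001, 1.534]
wrist_force: [0.4, 1.7, 5.5]
finger_gap: 10.2
finger_force: 30.0
```

Request:
{"api": "move_arm", "payload": {
  "moves": [
    [0, 0.002, 0, 0],
    [0, 0.003, 0, 0],
    [0, 0.003, 0, 0],
    [0, 0.003, 0, 0]
  ]
}}

```text
clock: 30.1
eef_pos: [538.6, -281.1, 35.3]
eef_rot: [-3.139, -0.001, 1.534]
wrist_force: [-14.9, 4.3, 13.6]
finger_gap: 9.7
finger_force: 30.0
```

Request:
{"api": "move_arm", "payload": {
  "moves": [
    [0, 0.002, 0, 0],
    [0, 0.002, 0, 0],
    [0, 0.002, 0, 0]
  ]
}}

```text
clock: 30.4
eef_pos: [538.6, -281.2, 35.2]
eef_rot: [-3.134, -0.002, 1.533]
wrist_force: [-30.3, 5.2, 22.7]
finger_gap: 9.9
finger_force: 30.0
```

Request:
{"api": "move_arm", "payload": {
  "moves": [
    [0, -0.004, 0, 0],
    [0, -0.004, 0, 0],
    [0, -0.004, 0, 0],
    [0, -0.004, 0, 0]
  ],
  "jaw": 0.03
}}

```text
clock: 30.8
eef_pos: [538.1, -281.0, 34.4]
eef_rot: [3.141, 0.0, 1.534]
wrist_force: [-0.3, -0.8, -0.8]
finger_gap: 29.7
finger_force: 0.0
```

Request:
{"api": "move_arm", "payload": {
  "moves": [
    [0, 0, -0.03, 0],
    [0, 0, -0.07, 0],
    [0, 0, -0.12, 0],
    [0, 0, -0.15, 0],
    [0, 0, -0.15, 0]
  ]
}}

```text
clock: 31.3
eef_pos: [539.5, -281.8, 189.4]
eef_rot: [3.135, 0.004, 1.534]
wrist_force: [-0.5, -0.4, -0.6]
finger_gap: 30.1
finger_force: 0.0
```

Run:
```python
from h import *
c=cam('wrist'); P=pts(c); v,u=np.mgrid[:480,:640]
m=(P[...,2]>48)&(P[...,2]<64)&(P[...,0]<550)&(P[...,0]>515)&(P[...,1]>-340)&(P[...,1]<-215)&(v<300); q=P[m]; print('handle',len(q),np.round(np.median(q,0)))
print('panel-cab', [(np.round(P[200,x]) ) for x in range(330,420,10)])
t=cam('top'); P=pts(t); b=t['frame'].astype(int); Z=P[...,2]
print('tray',*comp(t,(b[...,0]<75)&(abs(Z-15)<35)&(P[...,0]<620),295,289,20)); pral(t,22,40,30)
print('stack',*comp(t,(Z>40)&(Z<65)&(P[...,0]>600),262,189,55)); print('jar',*comp(t,(Z>70)&(Z<105),305,182,90))
rows((388,-20,200,.119)); print(manip.read_state()['eef_pos'])
```

```text
handle 1881 [ 540. -275.   57.]
panel-cab [array([ 550., -265.,    1.]), array([ 560., -266.,    1.]), array([ 570., -266.,    2.]), array([ 575., -260.,   41.]), array([ 580., -255.,   77.]), array([ 587., -255.,   78.]), array([ 593., -253.,   91.]), array([ 600., -253.,   91.]), array([ 607., -253.,   92.])]
tray [467.5  -2.1] [121.8 119.4] 10.2 [[397.  46.]
 [418. -72.]
 [538. -50.]
 [517.  67.]] 1382
[301. 277.] c [501.2 -25.3] wh [27.6 30.8] ang 85.7 z 30.7
[283. 282.] c [490.   29.1] wh [30.6 29.6] ang 9.3 z 32.0
[306. 295.] c [444.1 -38.4] wh [30.1 27. ] ang 3.5 z 30.6
[288. 300.] c [433.9  18.5] wh [30.2 29.4] ang 9.3 z 30.8
stack [788.7  75.8] [120.2 113.9] 21.5 [[712. 107.]
 [754.   1.]
 [866.  45.]
 [824. 151.]] 1322
jar [782.1 -61. ] [52.1 61. ] 85.3 [[750. -84.]
 [810. -89.]
 [815. -38.]
 [754. -33.]] 278
[[0.023,-0.014,-0.001,0.129],[0.046,-0.029,-0.003,0.257],[0.07,-0.043,-0.004,0.386],[0.093,-0.058,-0.006,0.515],[0.116,-0.072,-0.007,0.643],[0.139,-0.087,-0.009,0.772],[0.162,-0.101,-0.01,0.9],[0.186,-0.116,-0.011,1.029],[0.209,-0.13,-0.013,1.158],[0.232,-0.145,-0.014,1.286],[0.255,-0.159,-0.016,1.415]]
[ 537.94772155 -280.96913163  184.28540031]
```

Request:
{"api": "move_arm", "payload": {
  "moves": [
    [0.025, -0.016, 0, 0.129],
    [0.05, -0.032, 0, 0.257],
    [0.08, -0.05, 0, 0.386],
    [0.11, -0.07, 0, 0.515],
    [0.14, -0.09, 0, 0.643],
    [0.17, -0.11, 0, 0.772],
    [0.2, -0.12, 0, 0.9],
    [0.23, -0.14, 0, 1.029],
    [0.25, -0.15, 0, 1.158],
    [0.263, -0.159, 0, 1.286],
    [0.263, -0.159, 0, 1.415],
    [0.263, -0.159, 0, 1.415]
  ],
  "jaw": 0.094
}}

```text
clock: 32.6
eef_pos: [388.1, -11.9, 183.3]
eef_rot: [-3.141, 0.002, 0.118]
wrist_force: [0.9, 1.2, -0.1]
finger_gap: 94.3
finger_force: 0.0
```

Run:
```python
from h import *
c=cam('wrist'); print('w'); pral(c,26,38,30)
rows((388,-12,7,.119)); print(manip.read_state()['eef_pos'],manip.read_state()['eef_rot'])
```

```text
w
[354.  93.] c [503.7 -25.7] wh [29.9 29.7] ang 11.2 z 30.8
[287.  99.] c [492.8  28.9] wh [29.9 29.8] ang 10.3 z 30.8
[360. 165.] c [446.1 -39.2] wh [29.9 29.8] ang 10.4 z 30.7
[293. 168.] c [437.   18.5] wh [29.8 29.8] ang 9.9 z 30.7
[[0.0,-0.0,0.044,0.001],[0.0,-0.0,0.088,0.001],[0.0,-0.0,0.132,0.002],[0.0,-0.0,0.176,0.003]]
[388.32215036 -12.20765644 183.45885108] [-3.14115638e+00  1.80514488e-03  1.21804151e-01]
```

Request:
{"api": "move_arm", "payload": {
  "moves": [
    [-0.006, 0, 0.045, 0],
    [-0.006, 0, 0.09, 0],
    [-0.006, 0, 0.13, 0],
    [-0.006, 0, 0.16, 0],
    [-0.006, 0, 0.175, 0],
    [-0.006, 0, 0.175, 0],
    [-0.006, 0, 0.175, 0]
  ]
}}

```text
clock: 33.35
eef_pos: [382.7, -13.2, 9.5]
eef_rot: [-3.141, 0.001, 0.121]
wrist_force: [-0.1, 0.1, -0.4]
finger_gap: 94.3
finger_force: 0.0
```

Request:
{"api": "move_arm", "payload": {
  "moves": [
    [0.006, 0, 0, 0],
    [0.012, 0, 0, 0],
    [0.018, 0, 0, 0],
    [0.024, 0, 0, 0],
    [0.03, 0, 0, 0],
    [0.037, 0, 0, 0],
    [0.044, 0, 0, 0],
    [0.052, 0, 0, 0],
    [0.06, 0, 0, 0],
    [0.068, 0, 0, 0],
    [0.074, 0, 0, 0],
    [0.077, 0, 0, 0]
  ]
}}

```text
clock: 34.55
eef_pos: [459.8, -3.8, 9.4]
eef_rot: [3.142, -0.0, 0.119]
wrist_force: [-3.5, -0.5, 3.0]
finger_gap: 94.1
finger_force: 1.6
```

Run:
```python
from h import *
c=cam('wrist'); print('w'); pral(c,26,38,30); save('w4',c['frame'])
s=manip.read_state(); print(s['eef_pos'],s['eef_rot'],s['wrist_force'])
```

```text
w
[399.  78.] c [561.7 -22.9] wh [29.3 29.7] ang 6.7 z 30.8
[259.  81.] c [554.1  31.9] wh [29.4 29.7] ang 6.7 z 30.8
[265. 221.] c [498.1  24.9] wh [29.2 29.7] ang 6.7 z 30.7
[399. 224.] c [503.8 -32.8] wh [29.8 29.8] ang 7.1 z 30.7
[459.93770066  -3.84274702   9.41653373] [ 3.14154019e+00 -3.75572993e-04  1.18838131e-01] [-0.64588055  0.3617558   0.39063406]
```

View pics/w4.png

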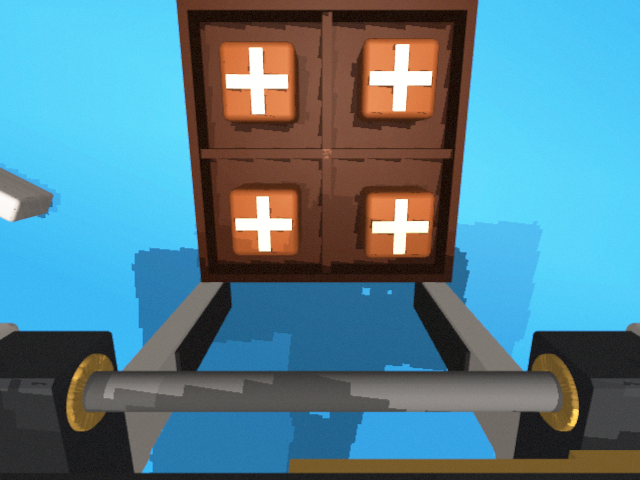

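The tray is square to the fingers, with its divider cross at (327,154). Keep pushing sideways to the lane axis.

Request:
{"api": "move_arm", "payload": {
  "moves": [
    [0.006, 0, 0, 0],
    [0.012, 0, 0, 0],
    [0.018, 0, 0, 0],
    [0.024, 0, 0, 0],
    [0.03, 0, 0, 0],
    [0.037, 0, 0, 0],
    [0.044, 0, 0, 0],
    [0.051, 0, 0, 0],
    [0.058, 0, 0, 0],
    [0.064, 0, 0, 0],
    [0.068, 0, 0, 0],
    [0.07, 0, 0, 0]
  ]
}}

```text
clock: 35.8
eef_pos: [529.0, 4.4, 9.5]
eef_rot: [3.142, 0.0, 0.119]
wrist_force: [-4.0, -0.6, 2.5]
finger_gap: 94.4
finger_force: 1.6
```

Request:
{"api": "move_arm", "payload": {
  "moves": [
    [-0.015, 0, 0, 0],
    [-0.03, 0, -0.04, 0],
    [-0.03, 0, -0.09, 0],
    [-0.03, 0, -0.14, 0],
    [-0.03, 0, -0.19, 0],
    [-0.03, 0, -0.24, 0],
    [-0.03, 0, -0.24, 0],
    [-0.03, 0, -0.24, 0]
  ]
}}

```text
clock: 36.6
eef_pos: [499.3, 0.8, 250.2]
eef_rot: [3.141, -0.002, 0.119]
wrist_force: [0.5, -0.2, -0.9]
finger_gap: 94.0
finger_force: 0.0
```

Run:
```python
from h import *
c=cam('wrist'); print('w'); pral(c,26,38,30); save('w5',c['frame']); np.savez('pics/w5.npz',**{k:c[k] for k in('frame','z_map','R','o','fx','fy','cx','cy')})
def yel(c):
    hs=cv2.cvtColor(c['frame'],cv2.COLOR_BGR2HSV).astype(int); m=((hs[...,0]>20)&(hs[...,0]<36)&(hs[...,1]>100)&(hs[...,2]>70)).astype(np.uint8)
    k,l,st,ce=cv2.connectedComponentsWithStats(m,connectivity=8)
    for i in range(1,k):
        p=plane(c,*ce[i],0)
        if st[i,4]>8 and 440<p[0]<700 and 150<p[1]<380: print('y',st[i],np.round(p,1))
def tray(c):
    P=pts(c); b=c['frame'].astype(int); hs=cv2.cvtColor(c['frame'],cv2.COLOR_BGR2HSV).astype(int)
    m=((hs[...,0]<15)|(hs[...,0]>170))&(P[...,2]>2)&(P[...,2]<36)&(P[...,0]>480)&(P[...,0]<690)&(abs(P[...,1])<150)
    v,u=np.nonzero(m); i=np.argmin(np.hypot(P[m][:,0]-600,P[m][:,1]-10)); print('tray',*comp(c,cv2.morphologyEx(m.astype(np.uint8),cv2.MORPH_CLOSE,np.ones((5,5))),u[i],v[i],20))
tray(c); yel(c)
t=cam('top'); tray(t); yel(t); pral(t,22,40,30)
print(manip.read_state()['eef_pos'])
```

```text
w
[353.  85.] c [631.3 -15.3] wh [29.7 29.9] ang 6.7 z 30.7
[297.  86.] c [623.3  40.3] wh [28.8 29.1] ang 6.7 z 30.7
[298. 145.] c [566.8  33.2] wh [29.1 29.3] ang 6.7 z 30.7
[355. 146.] c [572.8 -25.6] wh [29.1 29.2] ang 6.7 z 30.7
tray [599.2  10.1] [118.5 119.1] 6.7 [[533.  62.]
 [547. -56.]
 [665. -42.]
 [651.  76.]] 13105
y [112  49  32  31 313] [634.3 217.1   0. ]
y [128 152  27  27 249] [519.9 203.3   0. ]Traceback (most recent call last):
  File "<stdin>", line 14, in <module>
  File "<stdin>", line 12, in tray
  File "h.py", line 19, in comp
    i=min(ok,key=lambda i:np.min(np.hypot(*(np.argwhere(l==i)-[v,u]).T)))
ValueError: min() iterable argument is empty
```

View pics/w5.png

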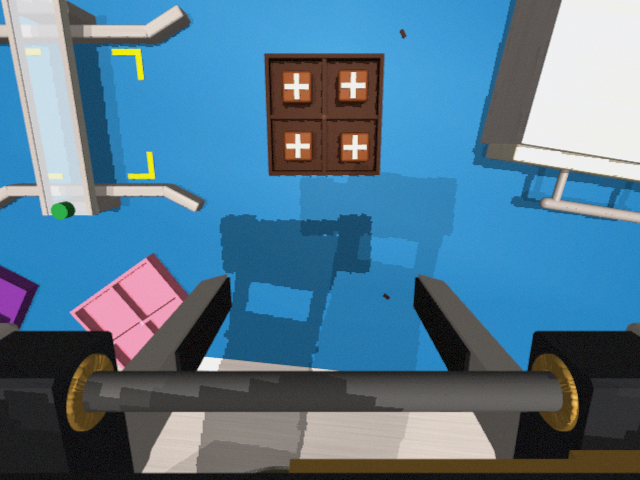

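The tray is at (324,117), square with the lane and about 2.5 mm off its axis. The near yellow marks are at (130,65) and (145,167). Go round behind it.

Run:
```python
from h import *
rows((609.5,-76,200,1.690))
```

```text
[[0.008,0.007,0.004,-0.131],[0.017,0.015,0.008,-0.262],[0.025,0.022,0.012,-0.393],[0.034,0.03,0.016,-0.524],[0.042,0.037,0.02,-0.655],[0.051,0.045,0.024,-0.786],[0.059,0.052,0.028,-0.917],[0.067,0.06,0.032,-1.047],[0.076,0.067,0.036,-1.178],[0.084,0.075,0.04,-1.309],[0.093,0.082,0.044,-1.44],[0.101,0.09,0.048,-1.571]]
```

Request:
{"api": "move_arm", "payload": {
  "moves": [
    [0.01, 0.01, 0, -0.14],
    [0.02, 0.02, 0, -0.28],
    [0.03, 0.03, 0, -0.42],
    [0.04, 0.04, 0.01, -0.56],
    [0.05, 0.045, 0.02, -0.7],
    [0.06, 0.055, 0.03, -0.84],
    [0.07, 0.065, 0.04, -0.98],
    [0.085, 0.075, 0.048, -1.12],
    [0.101, 0.09, 0.048, -1.26],
    [0.101, 0.09, 0.048, -1.4],
    [0.101, 0.09, 0.048, -1.54],
    [0.101, 0.09, 0.048, -1.571]
  ]
}}

```text
clock: 37.9
eef_pos: [609.4, -76.6, 199.3]
eef_rot: [-3.139, -0.001, 1.695]
wrist_force: [0.4, -0.9, 0.2]
finger_gap: 94.0
finger_force: 0.0
```

Run:
```python
from h import *
c=cam('wrist'); print('w'); pral(c,26,38,30); s=manip.read_state(); print(s['eef_pos'],s['eef_rot'][2])
rows((609.5,-76,9,1.690))
```

```text
w
[290.  92.] c [567.2  33.5] wh [29.3 28.6] ang 7.0 z 30.7
[355.  92.] c [623.8  40.5] wh [29.6 28.6] ang 7.0 z 30.7
[354. 158.] c [631.4 -14.8] wh [29.8 28.5] ang 7.0 z 30.8
[289. 161.] c [572.8 -24.7] wh [29.3 28.6] ang 7.0 z 30.7
[609.44423987 -76.52528585 199.49079775] 1.6937422624415959
[[0.0,0.0,0.048,0.001],[0.0,0.0,0.095,0.002],[0.0,0.0,0.143,0.003],[0.0,0.001,0.19,0.004]]
```

Request:
{"api": "move_arm", "payload": {
  "moves": [
    [0, 0, 0.045, 0.003],
    [0, 0, 0.09, 0.003],
    [0, 0, 0.135, 0.003],
    [0, 0, 0.17, 0.003],
    [0, 0, 0.189, 0.003],
    [0, 0, 0.189, 0.003],
    [0, 0, 0.189, 0.003]
  ]
}}

```text
clock: 38.65
eef_pos: [609.8, -76.5, 12.4]
eef_rot: [-3.141, -0.0, 1.686]
wrist_force: [-0.3, 0.3, 0.5]
finger_gap: 94.3
finger_force: 0.0
```

Request:
{"api": "move_arm", "payload": {
  "moves": [
    [0.006, 0, 0, 0],
    [0.012, 0, 0, 0],
    [0.018, 0, 0, 0],
    [0.024, 0, 0, 0],
    [0.03, 0, 0, 0],
    [0.037, 0, 0, 0],
    [0.044, 0, 0, 0],
    [0.052, 0, 0, 0],
    [0.06, 0, 0, 0],
    [0.066, 0, 0, 0],
    [0.07, 0, 0, 0],
    [0.072, 0, 0, 0]
  ]
}}

```text
clock: 39.85
eef_pos: [601.5, -4.6, 12.4]
eef_rot: [-3.141, -0.0, 1.687]
wrist_force: [0.1, -1.9, 1.4]
finger_gap: 93.9
finger_force: 1.5
```

Run:
```python
from h import *
c=cam('wrist'); print('w'); pral(c,26,38,30); s=manip.read_state(); print(s['eef_pos'],s['eef_rot'][2])
hs=cv2.cvtColor(c['frame'],cv2.COLOR_BGR2HSV).astype(int); m=((hs[...,0]>20)&(hs[...,0]<36)&(hs[...,1]>100)&(hs[...,2]>70)).astype(np.uint8)
k,l,st,ce=cv2.connectedComponentsWithStats(m,connectivity=8)
for i in range(1,k):
    if st[i,4]>30: print('y',st[i],np.round(plane(c,*ce[i],0),1))
```

```text
w
[387.  84.] c [616.9  93.6] wh [29.7 29.3] ang 6.6 z 30.8
[247.  85.] c [560.9  86.7] wh [29.7 29.3] ang 6.6 z 30.7
[384. 218.] c [624.3  38.9] wh [29.7 29.2] ang 6.6 z 30.8
[251. 225.] c [566.4  29. ] wh [29.9 29.5] ang 6.6 z 30.7
[601.42348983  -4.49557464  12.35065279] 1.687087425926952
y [569 381   9  37 113] [759.9 -62.4   0. ]
```

Request:
{"api": "move_arm", "payload": {
  "moves": [
    [0.006, 0, 0, 0],
    [0.013, 0, 0, 0],
    [0.02, 0, 0, 0],
    [0.028, 0.001, 0, 0],
    [0.036, 0.001, 0, 0],
    [0.044, 0.001, 0, 0],
    [0.052, 0.001, 0, 0],
    [0.06, 0.002, 0, 0],
    [0.068, 0.002, 0, 0],
    [0.076, 0.002, 0, 0],
    [0.082, 0.002, 0, 0],
    [0.085, 0.002, 0, 0]
  ]
}}

```text
clock: 41.1
eef_pos: [593.6, 80.3, 12.4]
eef_rot: [-3.141, -0.0, 1.687]
wrist_force: [-0.6, -1.6, -0.9]
finger_gap: 93.9
finger_force: 0.7
```

Run:
```python
from h import *
c=cam('wrist'); print('w'); pral(c,26,38,30); s=manip.read_state(); print(s['eef_pos'],s['eef_rot'][2],s['wrist_force']); save('w6',c['frame'])
```

```text
w
[387.  84.] c [609.  178.5] wh [29.7 29.3] ang 6.6 z 30.8
[247.  85.] c [553.  171.6] wh [29.7 29.3] ang 6.6 z 30.8
[384. 218.] c [616.4 123.8] wh [29.7 29.2] ang 6.6 z 30.8
[251. 225.] c [558.6 113.9] wh [29.9 29.5] ang 6.6 z 30.7
[593.54581044  80.43166408  12.4047527 ] 1.6873345945690816 [-0.03011354  0.43427629 -0.48032946]
```

View pics/w6.png

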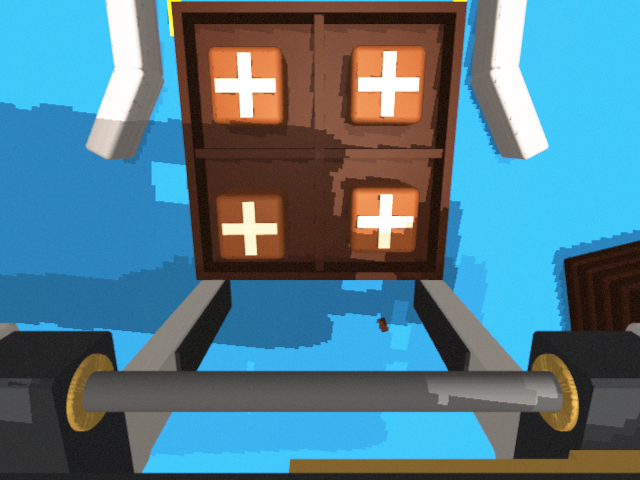

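The tray is centred between the rails: inner rail edges at u≈160 and 475, tray from 178 to 465. Continue.

Request:
{"api": "move_arm", "payload": {
  "moves": [
    [0.006, 0, 0, 0],
    [0.013, 0, 0, 0],
    [0.02, 0, 0, 0],
    [0.028, 0, 0, 0],
    [0.036, 0, 0, 0],
    [0.044, 0, 0, 0],
    [0.052, 0, 0, 0],
    [0.06, 0, 0, 0],
    [0.068, 0, 0, 0],
    [0.076, 0, 0, 0],
    [0.082, 0, 0, 0],
    [0.085, 0, 0, 0]
  ]
}}

```text
clock: 42.35
eef_pos: [583.8, 164.7, 12.5]
eef_rot: [3.142, 0.0, 1.687]
wrist_force: [0.9, -2.5, 0.3]
finger_gap: 94.2
finger_force: 1.0
```

Run:
```python
from h import *
c=cam('wrist'); s=manip.read_state(); print(s['eef_pos'],s['eef_rot'][2],s['wrist_force']); save('w7',c['frame'])
P=pts(c); hs=cv2.cvtColor(c['frame'],cv2.COLOR_BGR2HSV).astype(int); m=((hs[...,0]>20)&(hs[...,0]<36)&(hs[...,1]>100)&(hs[...,2]>70)).astype(np.uint8)
k,l,st,ce=cv2.connectedComponentsWithStats(m,connectivity=8)
for i in range(1,k):
    if st[i,4]>30: print('y',st[i],np.round(plane(c,*ce[i],0),1))
```

```text
[583.75063451 164.84159885  12.44689888] 1.6872922161823367 [-0.18025694 -0.37651864  0.45073112]
y [182 159   9  59 184] [509.3 207.1   0. ]
y [572 401   6  13  55] [744.8 102.    0. ]
```

View pics/w7.png

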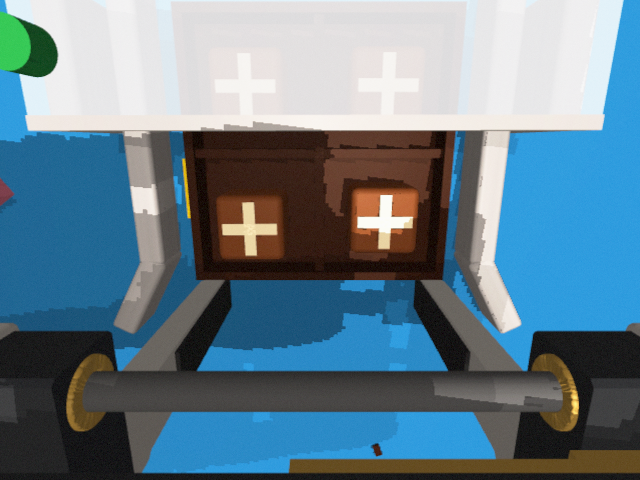

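The tray is going in under the guard, centred. Last 34 mm.

Request:
{"api": "move_arm", "payload": {
  "moves": [
    [0.006, 0, 0, 0],
    [0.012, 0, 0, 0],
    [0.018, 0, 0, 0],
    [0.023, 0, 0, 0],
    [0.027, 0, 0, 0],
    [0.03, 0, 0, 0],
    [0.032, 0, 0, 0],
    [0.034, 0, 0, 0],
    [0.034, 0, 0, 0],
    [0.034, 0, 0, 0]
  ]
}}

```text
clock: 43.4
eef_pos: [579.9, 198.0, 12.4]
eef_rot: [3.142, -0.0, 1.687]
wrist_force: [-0.6, -0.3, 0.3]
finger_gap: 93.9
finger_force: 0.0
```

Request:
{"api": "move_arm", "payload": {
  "moves": [
    [-0.015, 0, 0, 0],
    [-0.03, 0, 0, 0],
    [-0.06, 0, -0.03, 0],
    [-0.08, 0, -0.08, 0],
    [-0.08, 0, -0.13, 0],
    [-0.08, 0, -0.18, 0],
    [-0.08, 0, -0.2, 0],
    [-0.08, 0, -0.2, 0]
  ]
}}

```text
clock: 44.2
eef_pos: [590.5, 117.1, 216.6]
eef_rot: [3.135, -0.0, 1.686]
wrist_force: [0.4, 0.5, -0.5]
finger_gap: 93.9
finger_force: 0.0
```

Run:
```python
from h import *
c=cam('wrist'); s=manip.read_state(); print(s['eef_pos'],s['clock']); save('w8',cv2.resize(c['frame'],(800,600)))
P=pts(c); hs=cv2.cvtColor(c['frame'],cv2.COLOR_BGR2HSV).astype(int); m=((hs[...,0]>20)&(hs[...,0]<36)&(hs[...,1]>100)&(hs[...,2]>70)).astype(np.uint8)
k,l,st,ce=cv2.connectedComponentsWithStats(m,connectivity=8)
for i in range(1,k):
    if st[i,4]>30: print('y',st[i],np.round(plane(c,*ce[i],0),1))
```

```text
[589.64481263 117.16921939 213.65799281] 44.25
y [244   0   7   9  56] [500.5 305.5   0. ]
y [354  99  31  32 281] [633.1 214.4   0. ]
y [249 100  32  31 324] [519.3 203.    0. ]
y [573 401   5  18  62] [934.3 -94.2   0. ]
y [474 423  17  27 236] [ 826.3 -149.7    0. ]
```

View pics/w8.png

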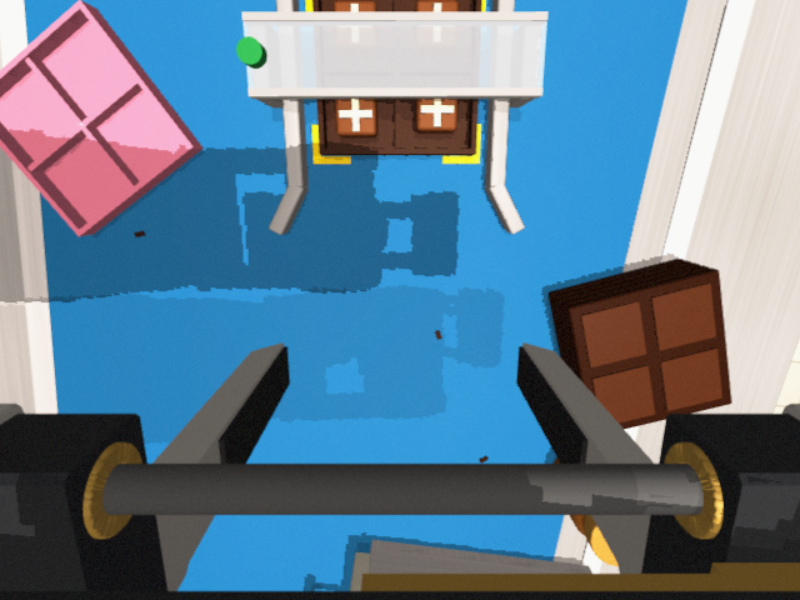

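The tray sits inside the yellow marks at (313–350,145) and (445–480,145), under the guard. A quick numeric check, plus drawer and tray from the other cameras.

Run:
```python
from h import *
c=cam('wrist'); e=np.array([-.1192,.9929]); n=np.array([.9929,.1192]); mk=np.array([570.9,267])
for u,v,h in((330/1.25,155/1.25,20),(470/1.25,156/1.25,20),(322/1.25,150/1.25,20),(477/1.25,150/1.25,20),(318/1.25,162/1.25,0),(478/1.25,162/1.25,0)):
    p=plane(c,u,v,h)[:2]; print(np.round(p,1),'along',round((p-mk)@e,1),'lat',round((p-mk)@n,1))
pral(c,26,38,30)
t=cam('top'); s=cam('scene'); a=cv2.resize(t['frame'][210:310,150:250],(400,400)); b=cv2.resize(s['frame'][270:410,310:480],(400,400)); save('fin',np.hstack([a,b]))
P=pts(s); print(np.round(manip.read_state()['finger_gap']))
```

```text
[525.7 199.6] along -61.5 lat -52.9
[631.7 211. ] along -62.8 lat 53.7
[519.4 202.6] along -57.9 lat -58.8
[636.3 215.9] along -58.5 lat 58.9
[513.6 193.6] along -66.0 lat -65.7
[641.5 208.2] along -66.8 lat 63.1
[286.  93.] c [545.1 228.4] wh [29.3 25.5] ang 6.5 z 30.8
[351.  91.] c [603.8 236.8] wh [29.9 22.1] ang 6.5 z 30.7
94.0
```

View pics/fin.png

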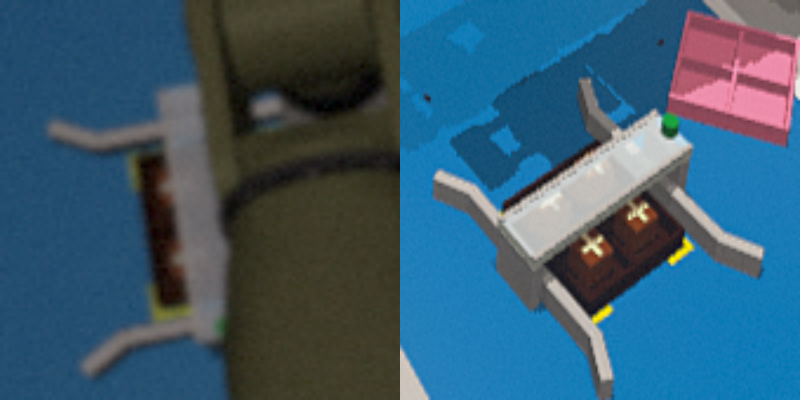

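Tray centred within about 2 mm along and across the lane, and square. The pralines are seated, the drawer is shut and the arm is clear.

```bash
python3 -c "
from cell import manip
print(manip.sign_off())"
```

```text
the job is handed in; nothing more can be done
None
```

I handed the job in: all four pralines are in the tray, one to a pocket, the tray measures within about 2 mm of the mark and square to the lane, the drawer is shut, and sign-off returned no verdict.

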